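# Shut off the drying air and draw out the drying drawer

## Robot

A 6-joint arm with a two-finger parallel gripper is mounted at the origin on the work surface. World frame = base frame: x ahead of the robot, y to its left, z up, the work surface at z = 0. Lengths are in m, angles in degrees, forces in N, time in s.
With the tool pointing down it reaches from about 0.25 to 0.725 m from the base axis. Payload 9.7 kg.
Tool frame: the origin (TCP) lies on the centre line of the jaws, within the pads' length; the fingertips stand 17 mm ahead of it and the grasp point (between the pads) lies 2 mm behind it (bot.nose_length is the distance from the TCP to the fingertips, in m); x points along the fingers, y is the direction in which the jaws open and shut, and the axes are right-handed (so a half turn about x gives the same grasp; the last joint's range is limited). The gripper opens to 85 mm and grips with 20 to 120 N. Pads are 22 mm wide; open, the fingers measure 114 mm over their backs; the gripper's body (76 mm by 85 mm) begins 54 mm behind the grasp point. The pads swing forward as they close: fully open they stand 13 mm farther back than shut.
Start: joints at [0, 4.979, 10.078, 95.1, 0, 90], TCP at [0.55, -0, 0.219] pointing down, gripper open.
Joint ranges: [-179.16, 179.16], [-48.56, 103.87], [-65.8, 70.77], [-126.05, 130.52], [-82.76, 87.17], [-180, 180]. Speed limits (degrees/s): [127.2, 127.2, 147.25, 180, 180, 180].

## Interface

Orientations are given as [roll, pitch, yaw] about the fixed x, y, z axes, in that order (R = Rz(yaw) Ry(pitch) Rx(roll)).
In Python, from workcell import bot, viewer, ticket gives the robot as it stands.
- The arm moves only by the tool jog_arm, never from a script. Its argument "deltas" is a list of rows, each an object of numbers: "fingers": the opening, from 0 (shut) to 1 (fully open); "x", "y", "z": the shift along the world's x, y, z in mm; "twist": the turn about the world's z in degrees. A call has 1 to 10 rows; each row is the pose to reach, as a shift and turn from the pose measured when the call began; what a row does not reach only later rows make up. A row lasts 1/10 s, in which the tool goes at most 50 mm and 8.59 degrees, less where a joint would pass 70% of its speed; a pose out of reach is approached as far as the arm can. A call with a gripper value outside its range is refused whole. The fingers move at their own pace and stop on an object; "grip_force" is the grip in N (left out, the last holds). Time passes only in rows, so rows that repeat a pose let the fingers close. It gives the time, the measured TCP pose, the force and the opening at its end, in the units of the state.
- bot.get_obs(): the state, without advancing time (a new reading comes with each control period).
- viewer.camera(name): name is "scene" or "side" or "wrist"; returns a dict with "image" (400x640x3 uint8, red, green, blue), "fovy" (degrees; the focal length in pixels is half the picture's height over the tangent of half this angle, whatever the lens; pixels are square), "cx", "cy" (the principal point, pixels), "world_to_cam" (4x4, takes a point from world to camera coordinates); the wrist camera has in their place "tool_from_camera" (4x4, takes a point from camera to tool coordinates, whose origin is the TCP and whose axes are the tool frame's). Camera axes: x right, y down, z forward; pixel columns grow to the right and rows downward; lengths in m; the calibration is good to about 2 mm. The wrist camera is an equidistant fisheye: a pixel r from the principal point sees the ray r / f radians off the axis. A picture is of the moment at which its call begins: read the wrist's pose just before it. There is no depth.
- ticket.job_done(): hands the job in, once; it reports no verdict.
The state is a dict: "time": time; "q": joint angles; "qd": joint speeds; "joint_efforts": joint torques, N m; "ee_pos": TCP position; "tcp_rot": TCP orientation; "wrist_force": force on the tool from outside, world axes, zero at the start; "torque": the same for the moment, N m; "opening": finger opening in m.
Only numpy, scipy, OpenCV 4.12 (cv2) and the standard library are available. Lean on these libraries where they do the work, as an engineer would, in place of code of your own. Each camera call takes 0.05 s, during which the arm holds its last target.

## Task

The lacquered toy cows in the top drawer of the drying chest are ready to come out: first shut off the drying air by turning the yellow handle of the cock on top of the chest right up to its stop, and only then pull the drawer open by its bar handle as far as it will go. Ease both up to their stops without forcing them, keep the cows in the drawer standing, and leave the other things around undisturbed.

Things in the scene. Friction and masses are not known exactly. Their poses are not given: they have to be found in the camera images.
- chest: Dark wooden drying chest, 360 mm wide, 270 mm deep, its flat top 178 mm above the bench. Origin: on the bench, straight below the middle of the closed upper drawer's face; x points into the chest (away from its user), y to the left along its front, z up. The lower drawer, with a bar 28 mm off its face, 40 mm above the bench, is not used. Nothing stands more than 80 mm above the top.
- board_edge (a point): Middle of the lower front edge of the chest's top board, 160 mm above the bench. The board is 18 mm thick and juts out 35 mm in front of the drawer faces: it covers the space behind the drawer's bar from straight above, so a fingertip has to reach over the bar and down behind it at a slant (about 45 degrees), from the front and above.
- cock_stem (a point): Middle of the cock's handle on its upright turning axis, 70 mm above the chest's top, at x = 40, y = 100 mm of the chest. The cock sits in a 22 mm steel air pipe that runs over the top along the chest's x, from a regulator at x = 185 mm to an elbow at x = -12 mm. But for stem and bonnet, cock body and pipe near it reach no higher than 48 mm above the top.
- cock_grip (a point): Point on the middle line of the cock's handle, 65 mm from the stem, half-way up its thickness; it turns with the handle. The handle is a level lever; its yellow sleeve runs from 24 to 82 mm from the stem, is 20 mm wide and 12 mm thick, and clears the pipe and cock body below it by 16 mm, so a fingertip beside it can push it round.
- air_cock (a joint): Angle of the cock's handle in rad. 0: open, handle along the pipe, pointing to the chest's front (-x). It grows clockwise seen from above, to a hard stop a quarter turn on, where the handle points across the pipe to the chest's left (+y): shut. It starts open or up to 0.25 off, is stiff (0.3 N m, some 5 N at the grip point) and stays where it is left.
- drawer_handle (a point): Middle of the upper drawer's steel bar handle, on the bar's axis; travels with the drawer. The bar is level, 10 mm thick, 150 mm long along the chest's y, on brackets at y = -72 and +72 mm. Its axis is 45 mm in front of the drawer's face (40 mm free behind the bar), 125 mm above the bench and 35 mm below the underside of the jutting top board.
- drawer (a joint): How far the upper drawer is out, in m; 0 closed, growing along the chest's -x. It starts closed or a few mm ajar. It drags with about 5 to 8 N, stays where it is left, and ends at a firm stop with a rubber buffer somewhere past 100 mm, whose place is not marked and has to be felt: come up to it slowly, 20 mm/s or so.
- cow0: Red lacquered toy cow, 100 mm long, 46 mm wide, 78 mm tall, 110 g, standing loose on the drawer's floor (80 mm above the bench), on the right side. Origin at its feet, z up.
- cow1: A second such cow in the drawer, in the middle.
- cow2: A third such cow in the drawer, on the left side.
- top_cow: Green toy cow of the same size standing loose on the chest's top, right of the middle. Origin at its feet, z up. To be left alone.
- varnish_jar: Amber glass jar, 54 mm across, 75 mm tall, on the middle of the chest's top. Origin under its middle. To be left alone.
- paint_bottle: Red bottle, 64 mm across, 170 mm tall, on the bench to the left of the chest. Origin under its middle. To be left alone.
- brush_pot: Blue pot, 72 mm across, 95 mm tall, with brushes standing up to about 220 mm, on the bench to the left. Origin under its middle. To be left alone.
- tea_mug: Blue mug, 80 mm across, 90 mm tall, on the bench to the right. Origin under its middle. To be left alone.
- bench_cow: Red toy cow of the same size on the bench to the right, nearer the robot. Origin at its feet. To be left alone.

How it is judged (in metres and radians):
On the way, in this order (a step that is already met when the one before it is completed fails the run):
1. the cock is shut, its handle within 4 degrees of its stop, while the drawer is still closed (out by less than 25 mm) (value of joint air_cock above 1.5 rad and value of joint drawer below 0.025 m), for 0.2 s.
2. the drawer is drawn out to within 5 mm of its stop (value of joint drawer above 0.137 m), for 0.2 s.
At the end, for the whole second after the job is handed in: The cock is shut with its handle within 4 degrees of its stop, the drawer stays out within 5 mm of its stop, and the three cows stand upright in it (value of joint air_cock above 1.5 rad and value of joint drawer above 0.137 m and velocity of joint drawer below 0.005 m/s and angle between each of cow0, cow1, cow2's own z axis and vertical below 0.3 rad and x of each of cow0, cow1, cow2 in the frame of chest below 0.03 m and height (world z) of each of cow0, cow1, cow2 above 0.07 m); the robot touches nothing.
It fails at once if the drawer is opened (more than 30 mm) while the drying air is still on (value of joint drawer above 0.03 m and value of joint air_cock below 1.4 rad).
It fails at once if the cock's handle is forced (more than 40 N from the fingers) (contact force between the fingers and air_cock above 40 N).
It fails at once if the drawer is forced (more than 40 N from the fingers) (contact force between the fingers and drawer above 40 N).
It fails at once if a cow in the drawer is toppled (angle between any of cow0, cow1, cow2's own z axis and vertical above 0.6 rad).
It fails at once if one of the other things named is shifted more than 30 mm (distance of any of top_cow, varnish_jar, paint_bottle, brush_pot, tea_mug, bench_cow from where it was at the start of the episode above 0.03 m).
It also fails if it takes over 72 s, if anything falls off the work surface, if the arm or the gripper's body presses on something with over 40 N, if the wrist force passes 120 N, or if a joint passes its speed limit or range.

## Working session

There is one attempt and no reset: what is moved stays moved. The work goes in short steps, Python scripts to look and compute and a tool call to move; the robot and the scene stay as the last step left them, time stands still between calls to the robot, and variables do not carry over. Pictures are saved under pics/ and viewed, and the job is handed in when it is done.

Besides the shell and the picture viewer there is one more tool, called after "Request:" by a JSON object that holds its "name" and its "arguments". jog_arm: Moves the arm, as the interface text tells. Its arguments: {"type":"object","properties":{"deltas":{"type":"array"},"grip_force":{"type":"number"}},"required":["deltas"]}

```bash
mkdir -p pics; ls
python3 - <<'E'
from workcell import bot, viewer, ticket
import cv2
print(bot.get_obs(), bot.nose_length)
for n in ["scene","side","wrist"]:
    c=viewer.camera(n); cv2.imwrite(f"pics/{n}0.png",c["image"][:,:,::-1])
    print(n,{k:v for k,v in c.items() if k!="image"})
E
```

```text
pics
{'time': 0.0, 'q': array([-6.92021180e-04,  5.01101920e+00,  1.00339120e+01,  9.50999747e+01,
        2.42245484e-04,  9.00008137e+01]), 'qd': array([-0.0186804 ,  0.00110828, -0.05892483, -0.03135331,  0.04422429,
        0.01099853]), 'joint_efforts': array([ 7.68234549e-04, -5.20392072e+01,  4.64802504e+01,  1.63646933e-02,
        2.23589603e-05, -6.77332673e-05]), 'ee_pos': array([ 5.49747794e-01, -5.38374705e-06,  2.18479007e-01]), 'tcp_rot': array([-90.17924914,  89.92291769, 179.819245  ]), 'wrist_force': array([ 0.18261664,  0.3025052 , -0.74982053]), 'torque': array([-0.03691072,  0.01297178, -0.00285869]), 'opening': 0.08534082494197212} 0.017
scene {'fovy': 51.600204092215165, 'cx': 319.29826629321775, 'cy': 201.02418401511258, 'world_to_cam': array([[ 0.94109384, -0.33779995, -0.01528345, -0.54952585],
       [-0.28981955, -0.7824886 , -0.55110455,  0.26970321],
       [ 0.17420397,  0.52307054, -0.83429622,  1.35753052],
       [ 0.        ,  0.        ,  0.        ,  1.        ]])}
side {'fovy': 43.242743523120645, 'cx': 326.3893320850184, 'cy': 194.18213668968255, 'world_to_cam': array([[-0.89227718, -0.45114376, -0.01762763,  0.49806127],
       [-0.27266422,  0.56957552, -0.77539536,  0.27246253],
       [ 0.35985505, -0.68706116, -0.63123   ,  1.37996395],
       [ 0.        ,  0.        ,  0.        ,  1.        ]])}
wrist {'fovy': 65.70646984690485, 'cx': 321.31133688527046, 'cy': 200.4326094468703, 'tool_from_camera': array([[ 1.00173183e-04, -3.17685417e-01,  9.48196164e-01,
        -1.53878283e-01],
       [ 9.99999967e-01, -1.93827742e-04, -1.70586459e-04,
         1.81942311e-03],
       [ 2.37979552e-04,  9.48196150e-01,  3.17685387e-01,
        -8.16084126e-02],
       [ 0.00000000e+00,  0.00000000e+00,  0.00000000e+00,
         1.00000000e+00]])}
```

View pics/scene0.png

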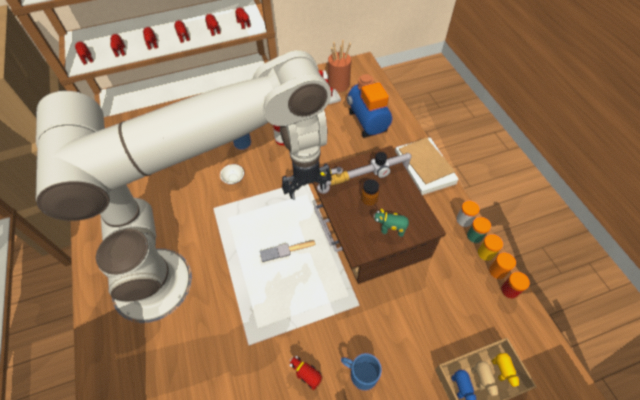

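View pics/side0.png

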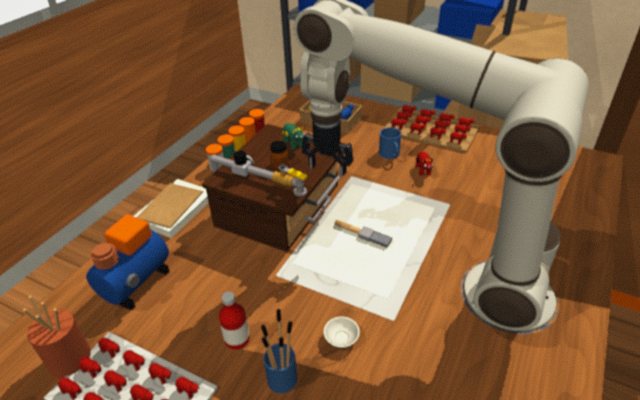

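View pics/wrist0.png

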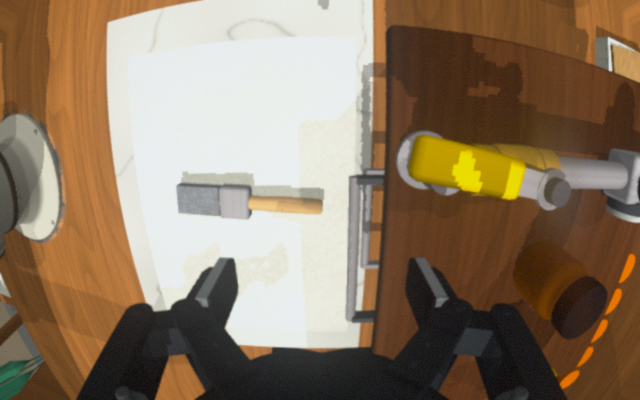

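```bash
cat > h.py <<'E'
from workcell import bot, viewer, ticket
import numpy as np, cv2
from scipy.spatial.transform import Rotation as Ro
def f(c): return 200/np.tan(np.radians(c["fovy"]/2))
class W:
    def __init__(s,name="wrist"):
        o=bot.get_obs(); s.o=o; c=viewer.camera(name); s.c=c; s.name=name
        s.img=np.ascontiguousarray(c["image"][:,:,::-1]); s.f=f(c)
        if name=="wrist":
            T=np.eye(4);T[:3,:3]=Ro.from_euler("xyz",o["tcp_rot"],degrees=True).as_matrix();T[:3,3]=o["ee_pos"]
            s.T=T@c["tool_from_camera"]
        else: s.T=np.linalg.inv(c["world_to_cam"])
    def ray(s,u,v):
        d=np.array([u-s.c["cx"],v-s.c["cy"]])/s.f
        if s.name=="wrist":
            r=np.hypot(*d); d=np.r_[d/r*np.sin(r),np.cos(r)]
        else: d=np.r_[d,1]; d/=np.linalg.norm(d)
        return s.T[:3,3], s.T[:3,:3]@d
    def onz(s,u,v,z):
        o,d=s.ray(u,v); return o+d*(z-o[2])/d[2]
    def proj(s,p):
        q=np.linalg.inv(s.T)@np.r_[p,1]; q=q[:3]
        if s.name=="wrist":
            r=np.hypot(q[0],q[1]); a=np.arctan2(r,q[2]); e=q[:2]/r*a
        else: e=q[:2]/q[2]
        return e*s.f+[s.c["cx"],s.c["cy"]]
    def save(s,n,box=None,k=1):
        i=s.img
        if box: i=i[box[1]:box[3],box[0]:box[2]]
        cv2.imwrite("pics/"+n,cv2.resize(i,None,fx=k,fy=k,interpolation=cv2.INTER_CUBIC))
E
python3 - <<'E'
from h import *
w=W(); w.save("w1.png",(330,10,640,390),1.55)
for n,p,z in [("barL",(353,180),.125),("barR",(352,318),.125),("edge",(388,30),.178),("edge2",(380,250),.178),("edge3",(374,345),.178),("stem",(553,191),.26),("hend",(412,163),.248),("jar",(540,275),.178)]:
    print(n,w.onz(*p,z).round(4))
s=W("scene"); s.save("s1.png",(270,130,460,290),4)
s=W("side"); s.save("d1.png",(190,110,360,260),4)
E
```

```text
barL [0.5777 0.0165 0.125 ]
barR [ 0.5829 -0.1286  0.125 ]
edge [0.593  0.1282 0.178 ]
edge2 [ 0.5935 -0.021   0.178 ]
edge3 [ 0.5974 -0.1164  0.178 ]
stem [0.6603 0.0486 0.26  ]
hend [0.5898 0.0565 0.248 ]
jar [ 0.7507 -0.0552  0.178 ]
```

View pics/w1.png

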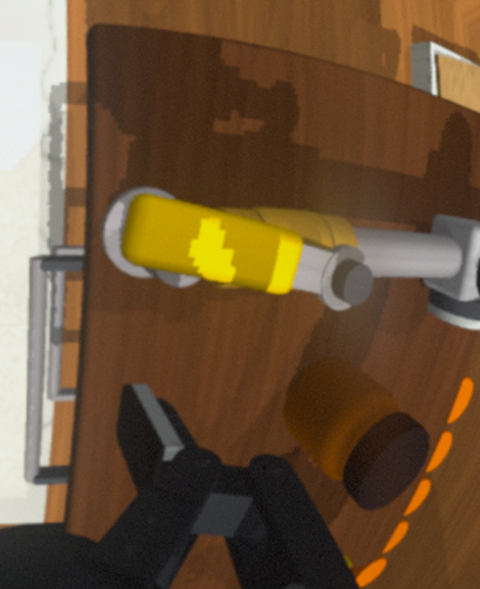

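View pics/s1.png

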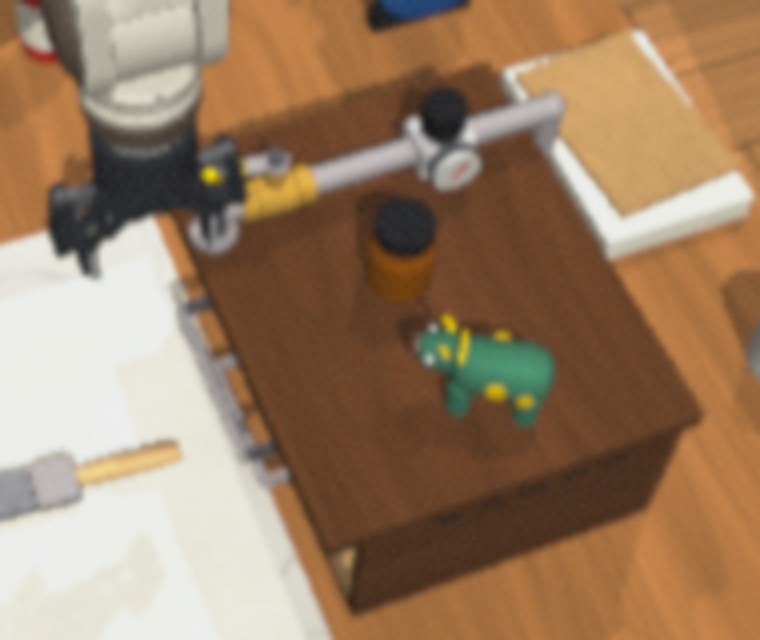

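View pics/d1.png

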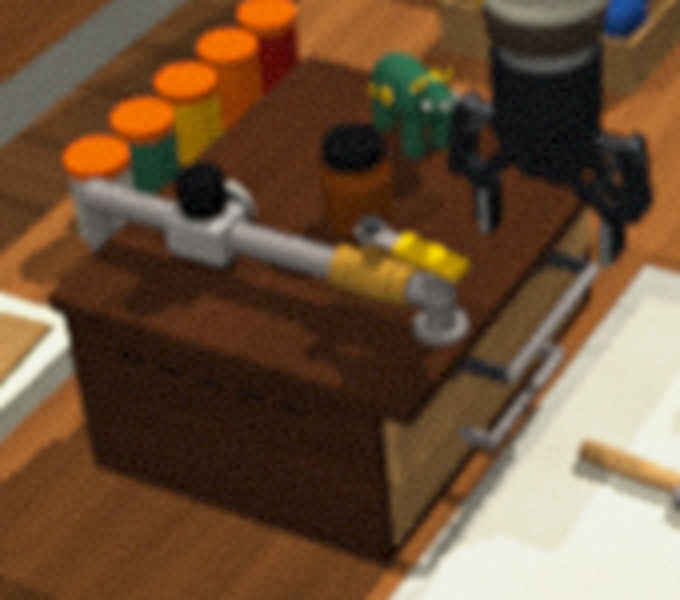

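Request:
{"name": "jog_arm", "arguments": {"deltas": [{"fingers": 0,"z": 40,"x": 0,"y": 0},{"fingers": 0,"z": 80,"x": 0,"y": 0},{"fingers": 0,"z": 90,"x": 20,"y": -10},{"fingers": 0,"z": 90,"x": 20,"y": -20},{"fingers": 0,"z": 90,"x": 20,"y": -20},{"fingers": 0,"z": 90,"x": 20,"y": -20}]}}

```text
validation failed for argument at $.de...
```

Run:
```python
from h import *
w=W(); w.save("w2.png"); print(w.o["ee_pos"],w.o["tcp_rot"],w.o["wrist_force"],w.o["opening"],w.o["time"])
hsv=cv2.cvtColor(w.img,cv2.COLOR_BGR2HSV)
m=cv2.inRange(hsv,(24,180,120),(34,255,255))
n,l,st,ce=cv2.connectedComponentsWithStats(m); print(st[1:][st[1:,4]>100],ce[1:][st[1:,4]>100])
```

```text
[5.49920876e-01 1.06196584e-05 2.18962174e-01] [-97.20500931  89.97523746 172.79458766] [-0.05680948 -0.27602364  0.0707829 ] 0.08546655136566372 0.3
[[ 410  136  115   63 4841]] [[465.71348895 167.2356951 ]]
```

View pics/w2.png

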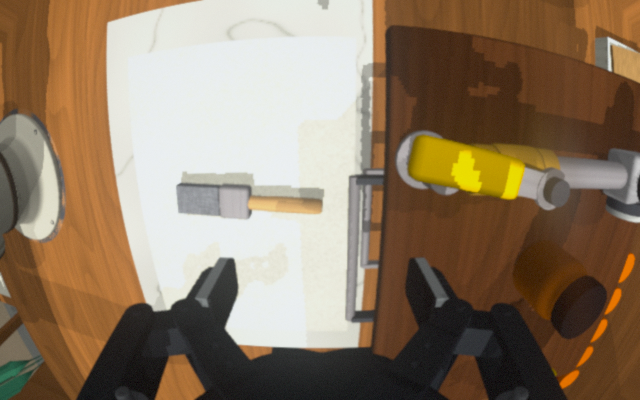

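Request:
{"name": "jog_arm", "arguments": {"deltas": [{"fingers": 0,"z": 40,"x": 0,"y": 0,"twist": 0},{"fingers": 0,"z": 80,"x": 0,"y": 0,"twist": 0},{"fingers": 0,"z": 90,"x": 20,"y": -10,"twist": 0},{"fingers": 0,"z": 90,"x": 20,"y": -20,"twist": 0},{"fingers": 0,"z": 90,"x": 20,"y": -20,"twist": 0},{"fingers": 0,"z": 90,"x": 20,"y": -20,"twist": 0}]}}

```text
time: 0.95
ee_pos: [0.5693, -0.0202, 0.308]
tcp_rot: [-94.4, 89.9, 175.6]
wrist_force: [0.2, 0.5, -0.0]
opening: 0.0002
```

Run:
```python
from h import *
w=W(); w.save("w3.png"); print(w.o["ee_pos"],w.o["tcp_rot"],w.o["wrist_force"],w.o["opening"],w.o["time"])
```

```text
[ 0.56930559 -0.0201661   0.30796728] [-94.40555926  89.87312497 175.55280034] [ 0.24887555  0.48496401 -0.03031254] 0.0002108186171813668 0.95
```

View pics/w3.png

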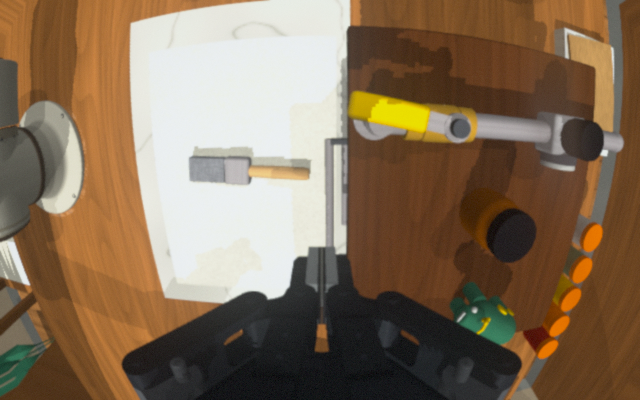

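Run:
```python
from h import *
w=W()
for n,p,z in [("FL",(349,29),.178),("BL",(595,67),.178),("edge",(347,230),.178),("barL",(330,142),.125),("bar",(328,225),.125),("stemtop",(460,127),.26),("hend",(349,104),.248),("hendbot",(351,117),.242),("hside1",(352,92),.254),("jar",(480,222),.21)]:
    print(n,w.onz(*p,z).round(4))
```

```text
FL [0.5956 0.1287 0.178 ]
BL [0.9012 0.1365 0.178 ]
edge [ 0.5965 -0.0647  0.178 ]
barL [0.5801 0.0161 0.125 ]
bar [ 0.5785 -0.0818  0.125 ]
stemtop [0.667  0.0477 0.26  ]
hend [0.5898 0.0593 0.248 ]
hendbot [0.5918 0.05   0.242 ]
hside1 [0.5912 0.0675 0.254 ]
jar [ 0.7243 -0.0447  0.21  ]
```

Request:
{"name": "jog_arm", "arguments": {"deltas": [{"fingers": 0,"x": 19,"y": 22,"z": 0,"twist": -4},{"fingers": 0,"x": 37,"y": 42,"z": 0,"twist": -7},{"fingers": 0,"x": 37,"y": 42,"z": -25,"twist": -7},{"fingers": 0,"x": 37,"y": 42,"z": -45,"twist": -7},{"fingers": 0,"x": 37,"y": 42,"z": -55,"twist": -7},{"fingers": 0,"x": 37,"y": 42,"z": -55,"twist": -7}]}}

```text
time: 1.65
ee_pos: [0.6053, 0.0224, 0.252]
tcp_rot: [-87.3, 89.8, 175.7]
wrist_force: [0.0, 0.2, 0.1]
opening: 0.0001
```

Run:
```python
from h import *
w=W(); w.save("w4.png"); print(w.o["ee_pos"],w.o["tcp_rot"],w.o["wrist_force"])
s=W("side"); s.save("d4.png",(190,110,360,260),4)
```

```text
[0.60531048 0.02238579 0.25201066] [-87.32831564  89.76191136 175.6824531 ] [0.00962343 0.20391091 0.14157886]
```

View pics/w4.png

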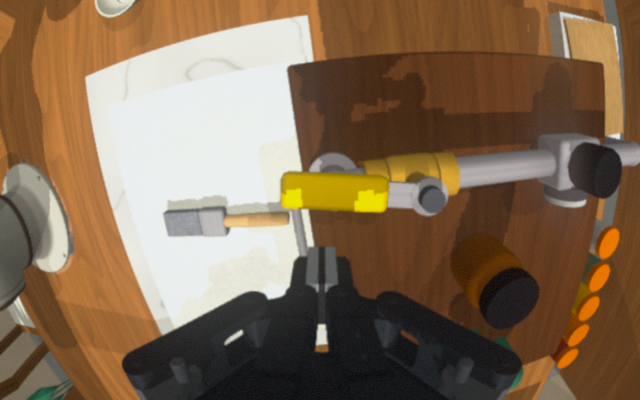

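View pics/d4.png

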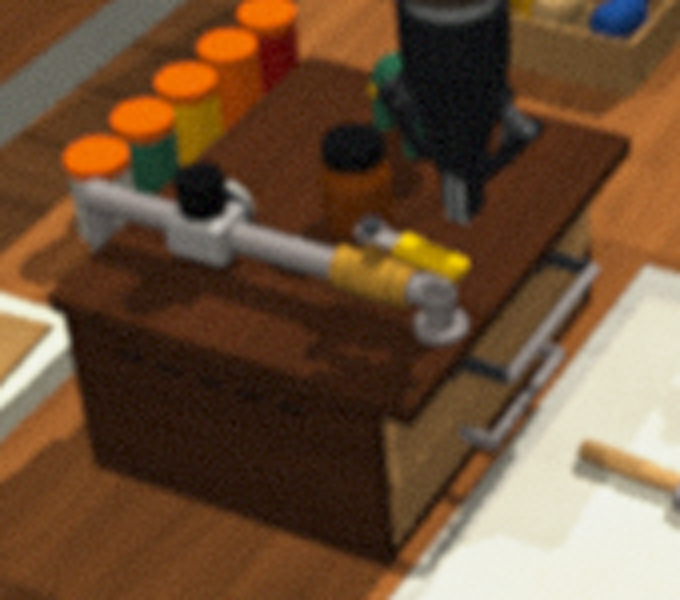

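Run:
```python
import numpy as np
S=np.array([.668,.049]);P=np.array([.6053,.0224])
for phi,d in [(7.5,33),(7.5,21),(12,21),(20,21),(30,21),(40,21),(50,21),(60,21),(70,21),(80,21),(85,21),(88.5,21),(90,21),(92,21)]:
    a=np.radians(phi);h=np.array([-np.cos(a),np.sin(a)]);t=np.array([np.sin(a),np.cos(a)])
    c=S+.058*h-d/1000*t
    print(phi,d,c.round(4),((c-P)*1000).round(1),"twist",7.5-phi)
```

```text
7.5 33 [0.6062 0.0239] [0.9 1.5] twist 0.0
7.5 21 [0.6078 0.0358] [ 2.5 13.4] twist 0.0
12 21 [0.6069 0.0405] [ 1.6 18.1] twist -4.5
20 21 [0.6063 0.0491] [ 1.  26.7] twist -12.5
30 21 [0.6073 0.0598] [ 2.  37.4] twist -22.5
40 21 [0.6101 0.0702] [ 4.8 47.8] twist -32.5
50 21 [0.6146 0.0799] [ 9.3 57.5] twist -42.5
60 21 [0.6208 0.0887] [15.5 66.3] twist -52.5
70 21 [0.6284 0.0963] [23.1 73.9] twist -62.5
80 21 [0.6372 0.1025] [31.9 80.1] twist -72.5
85 21 [0.642  0.1049] [36.7 82.5] twist -77.5
88.5 21 [0.6455 0.1064] [40.2 84. ] twist -81.0
90 21 [0.647 0.107] [41.7 84.6] twist -82.5
92 21 [0.649  0.1077] [43.7 85.3] twist -84.5
```

Request:
{"name": "jog_arm", "arguments": {"deltas": [{"fingers": 0,"x": 2,"y": 8,"z": 0,"twist": 0},{"fingers": 0,"x": 2,"y": 13,"z": 0,"twist": 0},{"fingers": 0,"x": 2,"y": 18,"z": 0,"twist": -5},{"fingers": 0,"x": 1,"y": 22,"z": 0,"twist": -9},{"fingers": 0,"x": 1,"y": 27,"z": 0,"twist": -13},{"fingers": 0,"x": 2,"y": 32,"z": 0,"twist": -18},{"fingers": 0,"x": 2,"y": 37,"z": 0,"twist": -23},{"fingers": 0,"x": 4,"y": 43,"z": 0,"twist": -28},{"fingers": 0,"x": 5,"y": 48,"z": 0,"twist": -33}]}}

```text
time: 2.65
ee_pos: [0.6113, 0.071, 0.2549]
tcp_rot: [-161.7, 89.9, 68.1]
wrist_force: [-0.3, 0.3, -0.2]
opening: -0.0002
```

Run:
```python
from h import *
w=W(); w.save("w5.png")
```

```text
(no output)
```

View pics/w5.png

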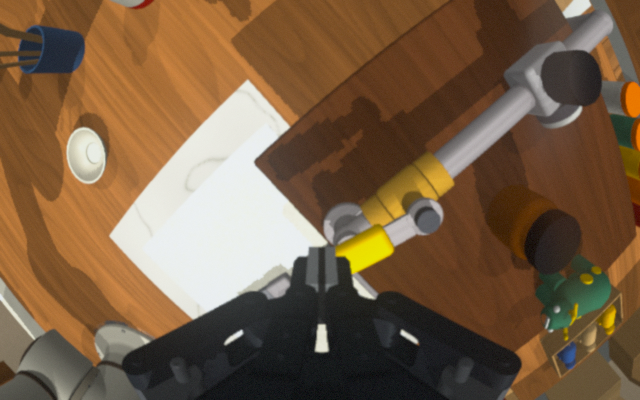

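Run:
```python
from h import *
s=W("side"); s.save("d5.png",(220,120,350,220),6)
s=W("scene"); s.save("s5.png",(270,130,400,230),6);print(s.o["wrist_force"],s.o["ee_pos"])
w=W()
for n,p,z in [("stem",(428,216),.26),("h1",(390,245),.25),("h2",(345,262),.25),("hfar",(388,228),.25)]: print(n,w.onz(*p,z).round(4))
```

```text
[ 0.6827619  -0.16525086 -0.35111859] [0.61121117 0.07115317 0.25465767]
stem [0.6717 0.0518 0.26  ]
h1 [0.6444 0.0461 0.25  ]
h2 [0.6175 0.0545 0.25  ]
hfar [0.6497 0.0558 0.25  ]
```

View pics/d5.png

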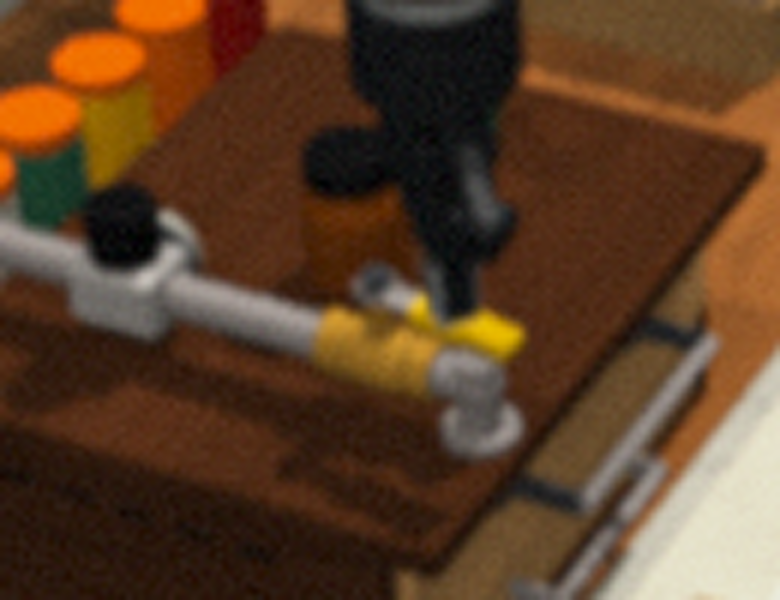

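View pics/s5.png

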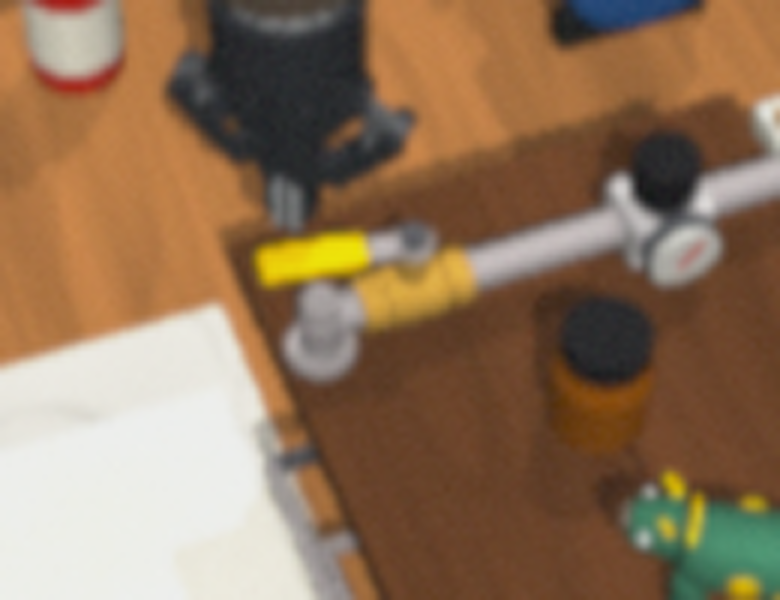

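Run:
```python
from h import *
s=W("side");c=W("scene");p=bot.get_obs()["ee_pos"]
for dz in (0,-.008,-.017):
    q=p+[0,0,dz]; print(dz,(s.proj(q)-[220,120])*6,(c.proj(q)-[270,130])*6)
w=W();print(w.proj(p-[0,0,.017]),w.proj(p))
# triangulate stem & handle end from scene crop + side crop
def tri(a,b):
    o1,d1=s.ray(a[0]/6+220,a[1]/6+120);o2,d2=c.ray(b[0]/6+270,b[1]/6+130)
    A=np.c_[d1,-d2];t=np.linalg.lstsq(A,o2-o1,rcond=None)[0];x=o1+d1*t[0];y=o2+d2*t[1];return (x+y)/2,np.linalg.norm(x-y)
print("stemtop",tri((372,275),(418,232)))
print("handle end",tri((515,340),(263,265)))
print("handle near",tri((418,312),(365,250)))
print("finger bottom",tri((455,315),(290,222)))
```

```text
0 [457.00245899 333.02892653] [291.76326858 228.51785467]
-0.008 [457.96423189 346.88712103] [292.01837688 237.98705806]
-0.017 [459.03794305 362.35823493] [292.30224873 248.52391758]
[319.03019374 240.03732757] [318.81180019 253.16523058]
stemtop (array([0.67147722, 0.04601377, 0.2530048 ]), np.float64(0.0010652479160257033))
handle end (array([0.58944156, 0.05666796, 0.24878631]), np.float64(0.002099540622566966))
handle near (array([0.6441109 , 0.05131232, 0.24358951]), np.float64(0.0012491975174058869))
finger bottom (array([0.61085973, 0.06880002, 0.26318004]), np.float64(0.002816258033056276))
```

Run:
```python
from h import *
s=W("side")
for n,p,o,k in [("d4",np.array([.6053,.0224,.252]),(190,110),4),("d0",np.array([.5497,0,.2185]),(190,110),4)]:
  for dz in (.01,0,-.017):
    print(n,dz,(s.proj(p+[0,0,dz])-o)*k)
print(bot.get_obs())
```

```text
d4 0.01 [464.71188308 218.53852467]
d4 0 [465.32039621 230.05831401]
d4 -0.017 [466.34257421 249.40921159]
d0 0.01 [550.55360675 259.85549506]
d0 0 [550.77880529 271.06191258]
d0 -0.017 [551.15714477 289.88898923]
{'time': 3.05, 'q': array([6.51724636e+00, 1.54333010e+01, 2.60271878e+01, 1.00606134e+02,
       4.72564411e-02, 1.36467055e+02]), 'qd': array([-0.05978363,  0.0649018 , -0.08901802, -0.1022165 ,  0.02525094,
        0.31387299]), 'joint_efforts': array([ 1.25776855e-01, -6.24610376e+01,  4.55986333e+01,  5.31840444e-03,
        5.86897848e-03, -2.67185422e-02]), 'ee_pos': array([0.61101909, 0.07004978, 0.25441591]), 'tcp_rot': array([-119.00307782,   89.95118222,  111.04710858]), 'wrist_force': array([0.36142013, 0.24428168, 0.34747714]), 'torque': array([ 0.02179191,  0.02964111, -0.03443857]), 'opening': -1.340640740313296e-05}
```

Run:
```python
import cv2
i=cv2.imread("pics/w5.png")[200:320,240:440]; cv2.imwrite("pics/w5z.png",cv2.resize(i,None,fx=4,fy=4,interpolation=2))
```

```text
(no output)
```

View pics/w5z.png

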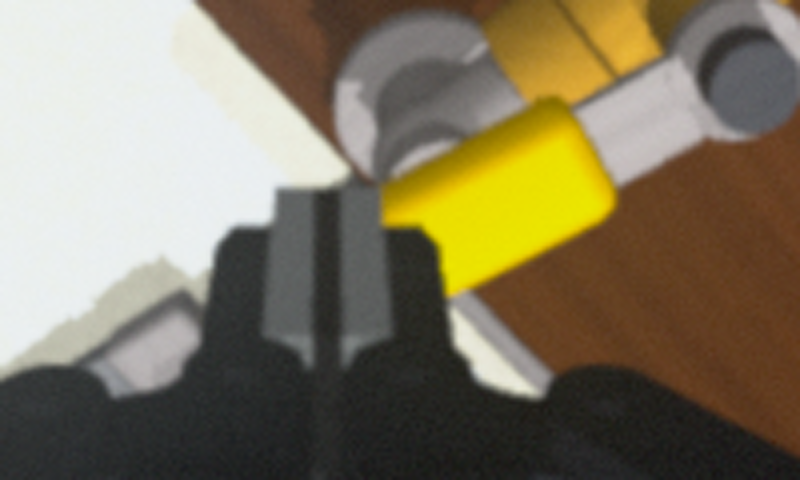

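Run:
```python
from h import *
c=viewer.camera("wrist");I=np.linalg.inv(c["tool_from_camera"]);F=f(c)
for z in(-.011,0,.011):
  for x in(.017,.01,0,-.007,-.015):
    q=(I@[x,0,z,1])[:3];r=np.hypot(q[0],q[1]);a=np.arctan2(r,q[2]);print(z,x,(q[:2]/r*a*F+[c["cx"],c["cy"]]).round(1))
# check the paper/bench: known bench? triangulate from wrist+side nothing
```

```text
-0.011 0.017 [319.  223.5]
-0.011 0.01 [318.9 228.2]
-0.011 0 [318.7 235.5]
-0.011 -0.007 [318.6 241.1]
-0.011 -0.015 [318.5 248.1]
0 0.017 [319. 240.]
0 0.01 [318.9 245.2]
0 0 [318.8 253.2]
0 -0.007 [318.7 259.3]
0 -0.015 [318.6 266.8]
0.011 0.017 [319.1 255.8]
0.011 0.01 [319.  261.3]
0.011 0 [318.9 269.8]
0.011 -0.007 [318.8 276.3]
0.011 -0.015 [318.7 284.3]
```

Request:
{"name": "jog_arm", "arguments": {"deltas": [{"fingers": 0,"x": 0,"y": 0,"z": 20,"twist": 0},{"fingers": 0,"x": 0,"y": 0,"z": 25,"twist": 8},{"fingers": 0,"x": -2,"y": -20,"z": 25,"twist": 16},{"fingers": 0,"x": -5,"y": -47,"z": 20,"twist": 24},{"fingers": 0,"x": -5,"y": -47,"z": 10,"twist": 32},{"fingers": 0,"x": -5,"y": -47,"z": 0,"twist": 33},{"fingers": 0,"x": -5,"y": -47,"z": -8,"twist": 33},{"fingers": 0,"x": -5,"y": -47,"z": -15,"twist": 33},{"fingers": 0,"x": -5,"y": -47,"z": -23,"twist": 33},{"fingers": 0,"x": -5,"y": -47,"z": -23,"twist": 33}]}}

```text
time: 4.1
ee_pos: [0.6056, 0.0234, 0.23]
tcp_rot: [-92.5, 89.9, 170.5]
wrist_force: [0.2, -0.1, -0.2]
opening: -0.0001
```

Run:
```python
from h import *
w=W(); w.save("w6.png")
s=W("side"); s.save("d6.png",(220,120,350,220),6);print(s.o["wrist_force"],s.o["ee_pos"])
print((s.proj(s.o["ee_pos"]+[0,0,.007])-[220,120])*6)
```

```text
[-0.81224907 -0.00851914  0.35206216] [0.605766   0.0233061  0.23081995]
[517.47971933 310.10850019]
```

View pics/d6.png

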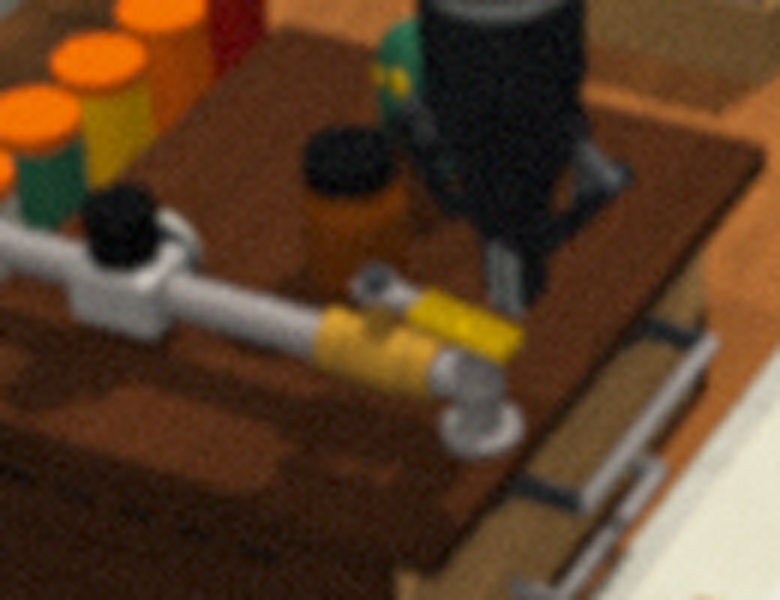

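View pics/w6.png

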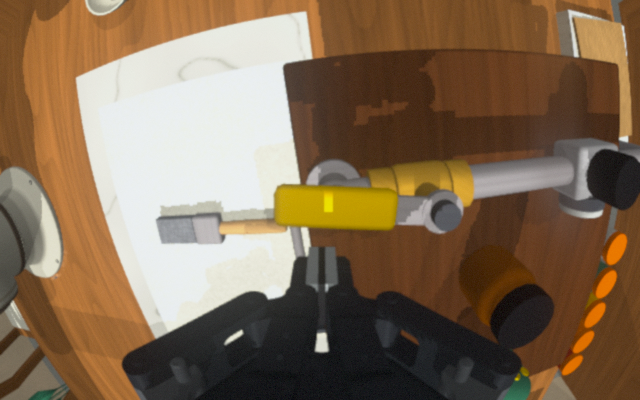

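Request:
{"name": "jog_arm", "arguments": {"deltas": [{"fingers": 0,"x": 3,"y": 6,"z": 0,"twist": 0},{"fingers": 0,"x": 3,"y": 11,"z": 0,"twist": -1},{"fingers": 0,"x": 3,"y": 15,"z": 0,"twist": -3},{"fingers": 0,"x": 3,"y": 20,"z": 0,"twist": -7},{"fingers": 0,"x": 3,"y": 25,"z": 0,"twist": -11}]}}

```text
time: 4.7
ee_pos: [0.6087, 0.0478, 0.2317]
tcp_rot: [-20.4, 89.9, -128.6]
wrist_force: [-1.4, -5.7, 1.3]
opening: -0.0001
```

Run:
```python
from h import *
w=W(); w.save("w7.png");print(w.o["wrist_force"],w.o["ee_pos"])
```

```text
[-1.35119864 -5.71385036  1.26514257] [0.60870467 0.04777923 0.23169297]
```

View pics/w7.png

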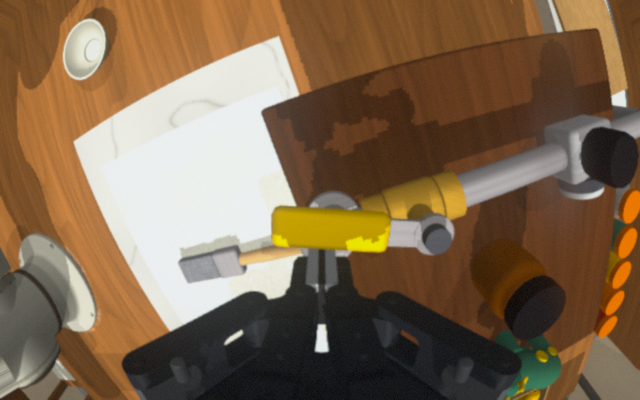

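Request:
{"name": "jog_arm", "arguments": {"deltas": [{"fingers": 0,"x": 0,"y": 6,"z": 0,"twist": -6},{"fingers": 0,"x": 1,"y": 12,"z": 0,"twist": -11},{"fingers": 0,"x": 2,"y": 17,"z": 0,"twist": -16},{"fingers": 0,"x": 4,"y": 22,"z": 0,"twist": -21},{"fingers": 0,"x": 6,"y": 27,"z": 0,"twist": -26},{"fingers": 0,"x": 9,"y": 32,"z": 0,"twist": -31},{"fingers": 0,"x": 12,"y": 36,"z": 0,"twist": -36},{"fingers": 0,"x": 15,"y": 40,"z": 0,"twist": -41},{"fingers": 0,"x": 18,"y": 44,"z": 0,"twist": -46},{"fingers": 0,"x": 22,"y": 47,"z": 0,"twist": -51}]}}

```text
time: 5.75
ee_pos: [0.6303, 0.0952, 0.2319]
tcp_rot: [5.4, 89.8, -154.2]
wrist_force: [-5.4, -3.5, 0.8]
opening: -0.0001
```

Run:
```python
from h import *
w=W(); w.save("w8.png");print(w.o["wrist_force"],w.o["ee_pos"])
```

```text
[-5.35707417 -3.52834062  0.83542594] [0.63030856 0.09521616 0.23190421]
```

View pics/w8.png

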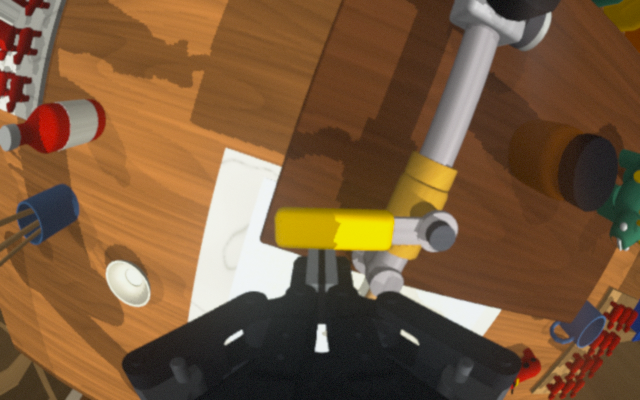

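Request:
{"name": "jog_arm", "arguments": {"deltas": [{"fingers": 0,"x": 4,"y": 3,"z": 0,"twist": -5},{"fingers": 0,"x": 9,"y": 6,"z": 0,"twist": -10},{"fingers": 0,"x": 12,"y": 8,"z": 0,"twist": -13},{"fingers": 0,"x": 14,"y": 9,"z": 0,"twist": -15},{"fingers": 0,"x": 15,"y": 9,"z": 0,"twist": -16},{"fingers": 0,"x": 15,"y": 9,"z": 0,"twist": -16}]}}

```text
time: 6.4
ee_pos: [0.6467, 0.0815, 0.2308]
tcp_rot: [-70.4, 88.7, 116.4]
wrist_force: [-9.7, 4.0, -3.1]
opening: 0.0004
```

Run:
```python
from h import *
w=W(); w.save("w9.png");print(w.o["wrist_force"],w.o["ee_pos"])
```

```text
[-9.73040866  4.01250636 -3.13036895] [0.64671609 0.08147175 0.23083561]
```

View pics/w9.png

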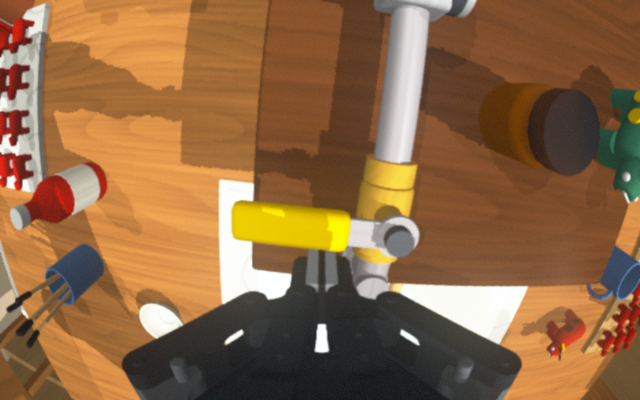

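Run:
```python
from h import *
o=bot.get_obs();print(o["q"].round(2),o["ee_pos"],o["wrist_force"])
print(Ro.from_euler("xyz",o["tcp_rot"],degrees=True).as_matrix().round(3))
w=W()
for n,p,z in [("stem",(399,240),.26),("hend",(236,224),.25),("hnear",(348,230),.25),("pipe1",(400,150),.214),("pipe2",(409,30),.214)]: print(n,w.onz(*p,z).round(4))
```

```text
[  6.64  20.77  30.06  99.73   1.2  179.84] [0.64671156 0.08150623 0.23084142] [-10.23771109   3.25976455  -2.40130863]
[[-0.01   0.118 -0.993]
 [ 0.02  -0.993 -0.118]
 [-1.    -0.021  0.008]]
stem [0.6741 0.0484 0.26  ]
hend [0.6679 0.1252 0.25  ]
hnear [0.6719 0.0711 0.25  ]
pipe1 [0.7081 0.0442 0.214 ]
pipe2 [0.7764 0.0488 0.214 ]
```

Request:
{"name": "jog_arm", "arguments": {"deltas": [{"fingers": 0,"x": -6,"y": 0,"z": 0,"twist": 4},{"fingers": 0,"x": -10,"y": 4,"z": 0,"twist": 10},{"fingers": 0,"x": -10,"y": 12,"z": 0,"twist": 12},{"fingers": 0,"x": -10,"y": 22,"z": 0,"twist": 12},{"fingers": 0,"x": -7,"y": 23,"z": 0,"twist": 12},{"fingers": 0,"x": -5,"y": 23,"z": 0,"twist": 12},{"fingers": 0,"x": -5,"y": 23,"z": 0,"twist": 12}]}}

```text
time: 7.2
ee_pos: [0.6421, 0.1045, 0.2305]
tcp_rot: [-69.4, 88.7, 129.3]
wrist_force: [0.6, -0.0, 0.3]
opening: -0.0003
```

Run:
```python
from h import *
o=bot.get_obs();print(o["q"].round(2),o["ee_pos"],o["wrist_force"])
```

```text
[  8.75  20.81  30.08  99.91   1.09 169.98] [0.64211124 0.10453645 0.2305351 ] [ 0.58924306 -0.03528747  0.31663516]
```

Request:
{"name": "jog_arm", "arguments": {"deltas": [{"fingers": 0,"x": 2,"y": 0,"z": 0,"twist": 0},{"fingers": 0,"x": 3,"y": 0,"z": 0,"twist": 0},{"fingers": 0,"x": 4,"y": 0,"z": 0,"twist": 0},{"fingers": 0,"x": 5,"y": 0,"z": 0,"twist": 0}]}}

```text
time: 7.6
ee_pos: [0.6458, 0.1043, 0.2304]
tcp_rot: [-63.5, 88.6, 135.3]
wrist_force: [-11.5, -0.7, 2.4]
opening: -0.0001
```

Request:
{"name": "jog_arm", "arguments": {"deltas": [{"fingers": 0,"x": 1,"y": 0,"z": 0,"twist": 0},{"fingers": 0,"x": 2,"y": 0,"z": 0,"twist": 0},{"fingers": 0,"x": 2,"y": 0,"z": 0,"twist": 0}]}}

```text
time: 7.9
ee_pos: [0.6458, 0.1043, 0.2304]
tcp_rot: [-57.2, 88.4, 141.5]
wrist_force: [-12.0, 0.3, 1.4]
opening: 0.0
```

Run:
```python
from h import *
w=W();w.save("w10.png");o=w.o;print(o["q"].round(2),o["ee_pos"],o["wrist_force"])
```

```text
[  8.65  21.91  31.48 100.63   1.14 169.89] [0.64583151 0.10427184 0.23035451] [-12.01248877   0.28447638   1.36650877]
```

View pics/w10.png

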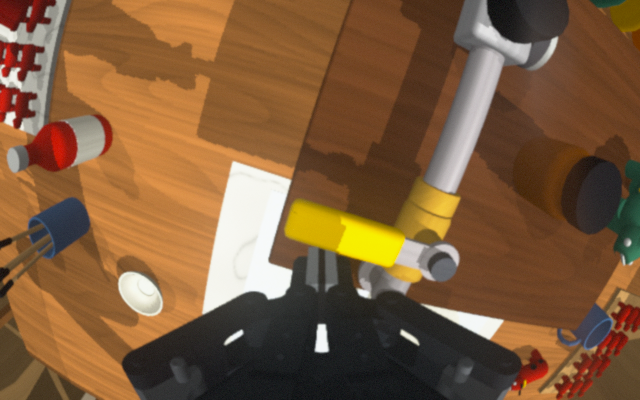

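Run:
```python
from h import *
w=W()
for n,p,z in [("stem",(441,263),.262),("hendmid",(291,218),.25),("hnearmid",(395,249),.25),("pipe1",(446,170),.214),("pipe2",(487,65),.214),("FL",(270,263),.178),("edge",(352,0),.178)]: print(n,w.onz(*p,z).round(4))
```

```text
stem [0.6759 0.0532 0.262 ]
hendmid [0.6701 0.1263 0.25  ]
hnearmid [0.6709 0.0733 0.25  ]
pipe1 [0.7127 0.0494 0.214 ]
pipe2 [0.7807 0.0487 0.214 ]
FL [0.5966 0.1303 0.178 ]
edge [0.7954 0.1345 0.178 ]
```

Request:
{"name": "jog_arm", "arguments": {"deltas": [{"fingers": 0,"x": -10,"y": 0,"z": 0,"twist": 3},{"fingers": 0,"x": -20,"y": 0,"z": 20,"twist": 11},{"fingers": 0,"x": -40,"y": 0,"z": 50,"twist": 19},{"fingers": 0,"x": -70,"y": -20,"z": 50,"twist": 27},{"fingers": 0,"x": -70,"y": -50,"z": 50,"twist": 35},{"fingers": 0,"x": -70,"y": -90,"z": 50,"twist": 43},{"fingers": 0,"x": -70,"y": -130,"z": 50,"twist": 51},{"fingers": 0,"x": -70,"y": -160,"z": 50,"twist": 59},{"fingers": 0,"x": -70,"y": -160,"z": 50,"twist": 67},{"fingers": 0,"x": -70,"y": -160,"z": 50,"twist": 75}]}}

```text
time: 9.0
ee_pos: [0.5759, -0.0571, 0.2804]
tcp_rot: [-56.6, 88.5, -142.7]
wrist_force: [0.2, 1.4, 0.1]
opening: -0.0001
```

Run:
```python
from h import *
w=W();w.save("w11.png");o=w.o;print(o["q"].round(2),o["ee_pos"],o["wrist_force"])
print(Ro.from_euler("xyz",o["tcp_rot"],degrees=True).as_matrix().round(3))
s=W("side"); s.save("d11.png",(220,120,350,220),6)
```

```text
[ -5.13  12.36  25.29 104.07  -1.04  80.93] [ 0.575925   -0.0570947   0.28041121] [0.18885624 1.3530926  0.09606821]
[[-0.021  0.997  0.069]
 [-0.016  0.069 -0.998]
 [-1.    -0.022  0.015]]
```

View pics/w11.png

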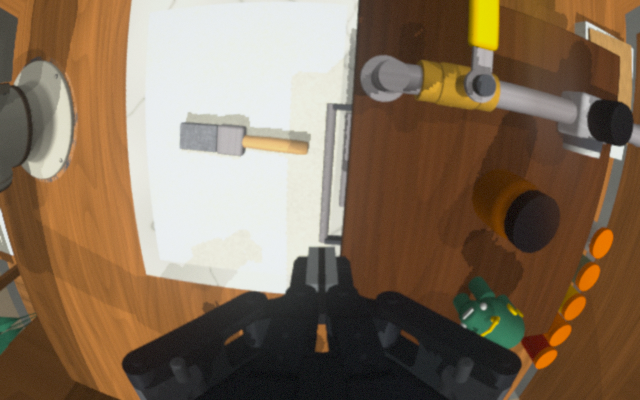

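View pics/d11.png

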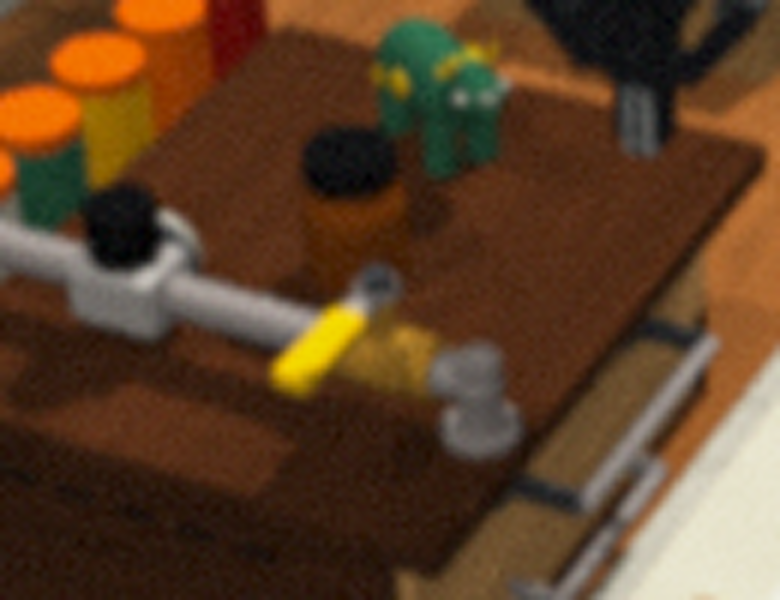

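Run:
```python
from h import *
w=W();
for n,p,z in [("barL",(332,107),.128),("barR",(323,238),.128),("FLedge",(357,40),.178),("edge",(344,230),.178),("stem",(482,86),.262),("hmid",(484,47),.25)]: print(n,w.onz(*p,z).round(4))
s=W("side")
# side bar: left end & right end px
for n,p in [("L",(220+583/6,120+500/6)),("R",(220+710/6,120+340/6))]: print(n,s.onz(*p,.128).round(4))
```

```text
barL [0.5798 0.017  0.128 ]
barR [ 0.5806 -0.1232  0.128 ]
FLedge [0.5953 0.0761 0.178 ]
edge [ 0.5982 -0.089   0.178 ]
stem [0.6647 0.0451 0.262 ]
hmid [0.6701 0.0718 0.25  ]
L [0.5764 0.0194 0.128 ]
R [ 0.5767 -0.1251  0.128 ]
```

Request:
{"name": "jog_arm", "arguments": {"deltas": [{"fingers": 0,"x": -2,"y": 2,"z": 0,"twist": 8},{"fingers": 0,"x": -2,"y": 2,"z": 0,"twist": 16},{"fingers": 0,"x": -2,"y": 2,"z": 0,"twist": 24},{"fingers": 0,"x": -2,"y": 2,"z": -20,"twist": 32},{"fingers": 0,"x": -2,"y": 2,"z": -40,"twist": 40},{"fingers": 0,"x": -2,"y": 2,"z": -60,"twist": 48},{"fingers": 0,"x": -2,"y": 2,"z": -80,"twist": 56},{"fingers": 0,"x": -2,"y": 2,"z": -95,"twist": 64},{"fingers": 0,"x": -2,"y": 2,"z": -105,"twist": 72},{"fingers": 0,"x": -2,"y": 2,"z": -115,"twist": 80}]}}

```text
time: 10.2
ee_pos: [0.5738, -0.0534, 0.1648]
tcp_rot: [-57.0, 88.5, -63.4]
wrist_force: [0.2, 0.1, -0.5]
opening: 0.0001
```

Request:
{"name": "jog_arm", "arguments": {"deltas": [{"fingers": 0,"x": 0,"y": 0,"z": 0,"twist": 6},{"fingers": 0,"x": 0,"y": 0,"z": 0,"twist": 8},{"fingers": 0,"x": 0,"y": 0,"z": 0,"twist": 8}]}}

```text
time: 10.5
ee_pos: [0.5738, -0.0532, 0.1648]
tcp_rot: [-56.8, 88.5, -55.3]
wrist_force: [-0.8, 0.5, -1.3]
opening: 0.0
```

Run:
```python
from h import *
w=W();w.save("w12.png");o=w.o;print(o["q"].round(2),o["ee_pos"],o["wrist_force"])
print(Ro.from_euler("xyz",o["tcp_rot"],degrees=True).as_matrix().round(3))
s=W("side"); s.save("d12.png",(250,100,380,200),6)
s=W("scene"); s.save("s12.png",(270,130,400,230),6)
```

```text
[-4.69  6.77  5.98 88.24 -1.18 -6.21] [ 0.57383748 -0.05316888  0.16483956] [-0.77704244  0.46482052 -1.2642387 ]
[[ 0.015 -0.026  1.   ]
 [-0.022  0.999  0.027]
 [-1.    -0.022  0.015]]
```

View pics/w12.png

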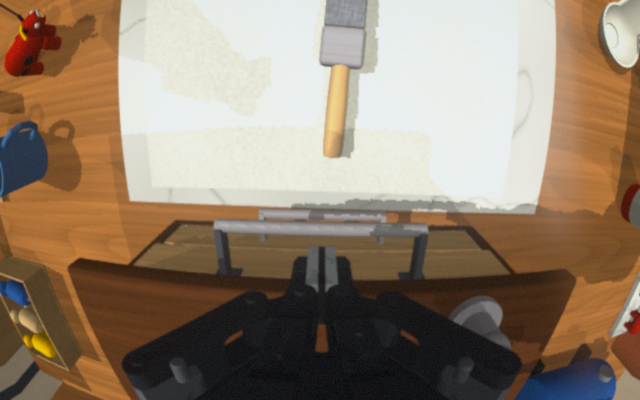

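View pics/d12.png

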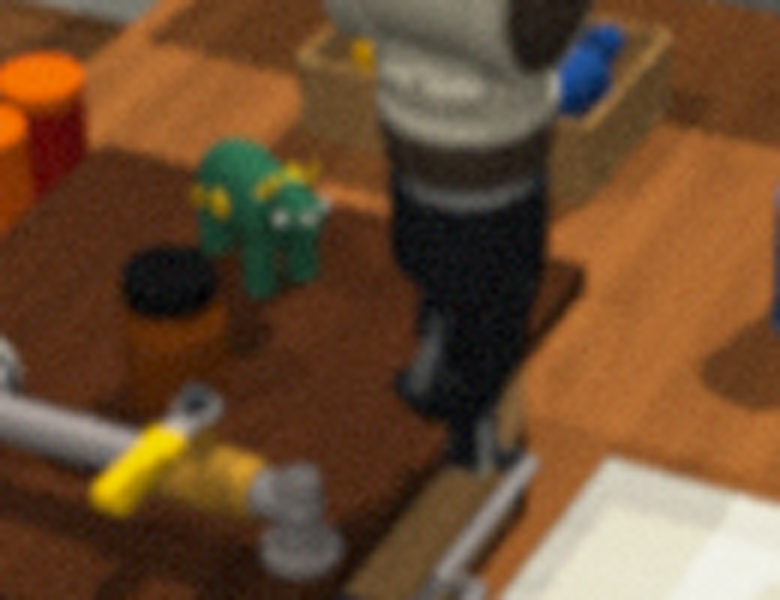

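View pics/s12.png

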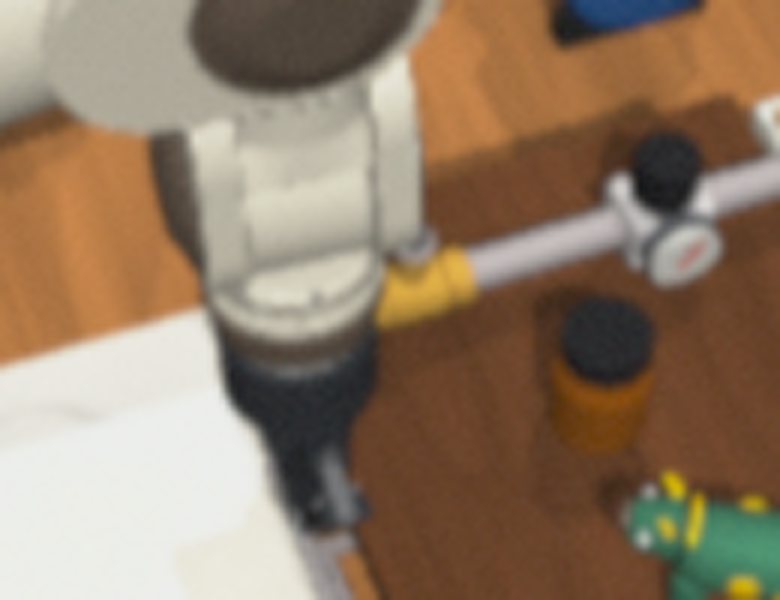

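Run:
```python
from h import *
w=W();
print([w.onz(u,229,.125).round(4) for u in (218,320,426)], w.onz(320,222,.125).round(4),w.onz(320,235,.125).round(4))
print("edge",w.onz(250,275,.178).round(4))
e=w.o["ee_pos"]
for z in (.007,.0): print(w.proj(e+[0,0,z]))
print(w.proj(np.array([.574,-.053,.13])))
```

```text
[array([ 0.5837, -0.1282,  0.125 ]), array([ 0.5802, -0.0551,  0.125 ]), array([0.5783, 0.0197, 0.125 ])] [ 0.575  -0.0552  0.125 ] [ 0.5848 -0.0549  0.125 ]
edge [ 0.5854 -0.0919  0.178 ]
[321.21618264 254.80186193]
[321.5060408  248.66327409]
[323.13733803 223.74106948]
```

Request:
{"name": "jog_arm", "arguments": {"deltas": [{"fingers": 0,"x": 0,"y": 0,"z": -10,"twist": 1},{"fingers": 0,"x": 0,"y": 0,"z": -18,"twist": 1},{"fingers": 0,"x": 0,"y": 0,"z": -24,"twist": 1},{"fingers": 0,"x": 0,"y": 0,"z": -28,"twist": 1},{"fingers": 0,"x": 0,"y": 0,"z": -30,"twist": 1}]}}

```text
time: 11.2
ee_pos: [0.5737, -0.0533, 0.1342]
tcp_rot: [-57.9, 88.5, -55.4]
wrist_force: [-0.8, -0.4, -0.2]
opening: -0.0001
```

Run:
```python
from h import *
s=W("side"); s.save("d13.png",(250,100,380,200),6);print(s.o["wrist_force"],s.o["ee_pos"])
```

```text
[-0.7582954  -0.39267444 -0.22231969] [ 0.57366502 -0.05330441  0.13424792]
```

View pics/d13.png

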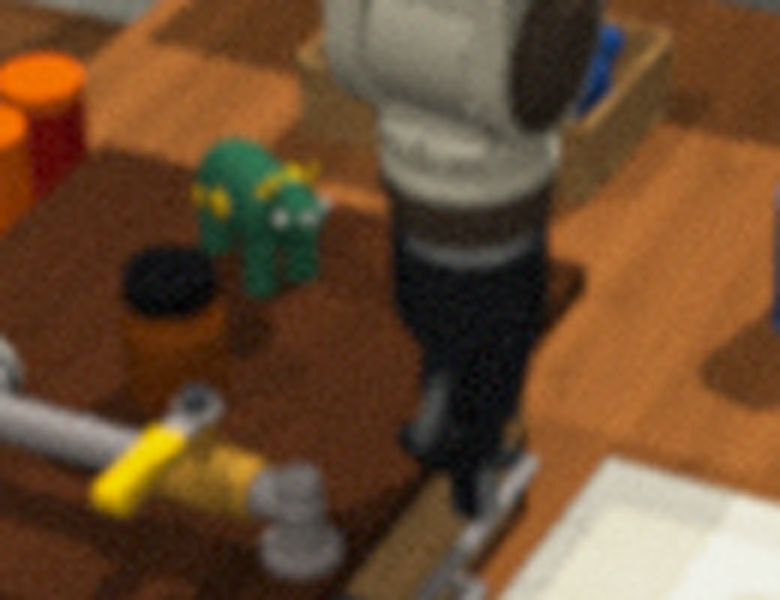

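Request:
{"name": "jog_arm", "arguments": {"deltas": [{"fingers": 0,"x": 0,"y": 0,"z": -3,"twist": 0},{"fingers": 0,"x": 0,"y": 0,"z": -5,"twist": 0},{"fingers": 0,"x": 0,"y": 0,"z": -7,"twist": 0},{"fingers": 0,"x": 0,"y": 0,"z": -8,"twist": 0}]}}

```text
time: 11.65
ee_pos: [0.5737, -0.0533, 0.1261]
tcp_rot: [-58.1, 88.5, -55.6]
wrist_force: [0.0, 1.1, 0.2]
opening: 0.0003
```

Request:
{"name": "jog_arm", "arguments": {"deltas": [{"fingers": 0,"x": 0,"y": 0,"z": -2,"twist": 0},{"fingers": 0,"x": 0,"y": 0,"z": -3,"twist": 0},{"fingers": 0,"x": 0,"y": 0,"z": -4,"twist": 0}]}}

```text
time: 11.95
ee_pos: [0.5737, -0.0533, 0.122]
tcp_rot: [-58.0, 88.5, -55.5]
wrist_force: [0.1, 0.3, -0.2]
opening: 0.0001
```

Request:
{"name": "jog_arm", "arguments": {"deltas": [{"fingers": 0,"x": 0,"y": 0,"z": -2,"twist": 0},{"fingers": 0,"x": 0,"y": 0,"z": -3,"twist": 0},{"fingers": 0,"x": 0,"y": 0,"z": -4,"twist": 0}]}}

```text
time: 12.25
ee_pos: [0.5737, -0.0533, 0.1179]
tcp_rot: [-58.1, 88.5, -55.6]
wrist_force: [-0.0, 0.8, 1.9]
opening: -0.0
```

Run:
```python
from h import *
w=W();w.save("w14.png",(180,180,460,390),2.8)
s=W("side"); s.save("d14.png",(290,130,370,195),9);print(s.o["wrist_force"],s.o["ee_pos"])
```

```text
[ 0.42100907 -0.12768385  2.10493341] [ 0.57365214 -0.05329195  0.11790458]
```

View pics/d14.png

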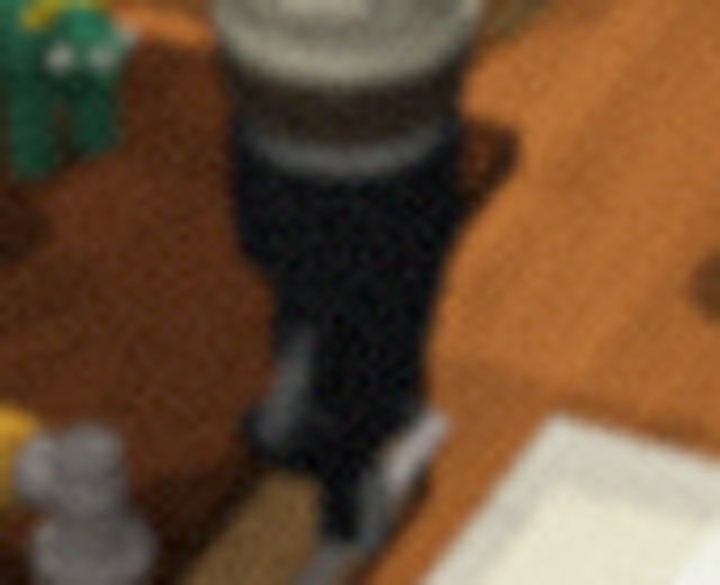

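View pics/w14.png

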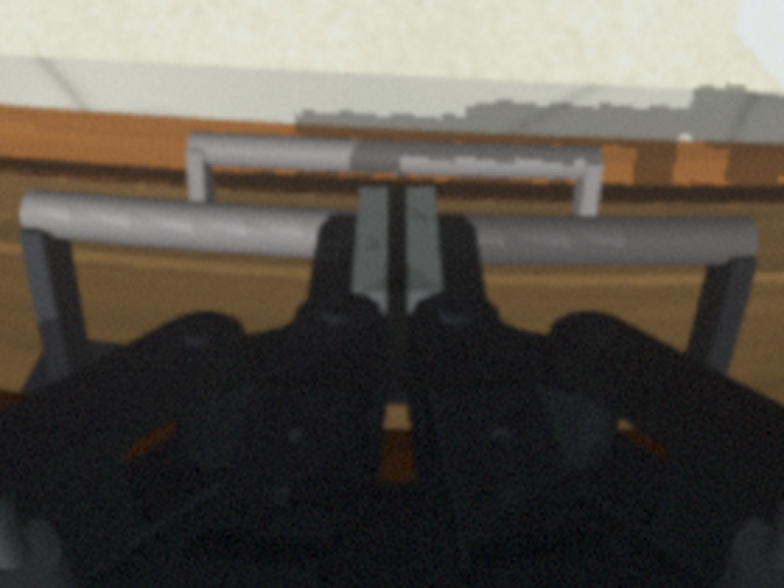

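Request:
{"name": "jog_arm", "arguments": {"deltas": [{"fingers": 0,"x": 0,"y": 0,"z": -1,"twist": 0},{"fingers": 0,"x": 0,"y": 0,"z": -2,"twist": 0},{"fingers": 0,"x": 0,"y": 0,"z": -2,"twist": 0}]}}

```text
time: 12.65
ee_pos: [0.5739, -0.0533, 0.1176]
tcp_rot: [-55.1, 88.4, -52.6]
wrist_force: [-4.5, 1.3, 10.4]
opening: 0.0001
```

Request:
{"name": "jog_arm", "arguments": {"deltas": [{"fingers": 0,"x": 0,"y": 0,"z": 5,"twist": 0},{"fingers": 0,"x": 4,"y": 0,"z": 6,"twist": 0},{"fingers": 0,"x": 6,"y": 0,"z": 6,"twist": 0},{"fingers": 0,"x": 7,"y": 0,"z": 4,"twist": 0},{"fingers": 0,"x": 7,"y": 0,"z": 2,"twist": 0},{"fingers": 0,"x": 7,"y": 0,"z": 2,"twist": 0}]}}

```text
time: 13.25
ee_pos: [0.5805, -0.0533, 0.1188]
tcp_rot: [-57.2, 88.5, -54.7]
wrist_force: [-0.4, -0.6, -0.2]
opening: 0.0002
```

Request:
{"name": "jog_arm", "arguments": {"deltas": [{"fingers": 0,"x": 0,"y": 0,"z": -1,"twist": 0},{"fingers": 0,"x": 0,"y": 0,"z": -2,"twist": 0},{"fingers": 0,"x": 0,"y": 0,"z": -3,"twist": 0},{"fingers": 0,"x": 0,"y": 0,"z": -3,"twist": 0}]}}

```text
time: 13.65
ee_pos: [0.5808, -0.0533, 0.1177]
tcp_rot: [-53.9, 88.4, -51.3]
wrist_force: [-5.3, 0.7, 12.0]
opening: -0.0
```

Request:
{"name": "jog_arm", "arguments": {"deltas": [{"fingers": 0,"x": -1,"y": 0,"z": -3,"twist": 0},{"fingers": 0,"x": -3,"y": 0,"z": -3,"twist": 0},{"fingers": 0,"x": -5,"y": 0,"z": -3,"twist": 0},{"fingers": 0,"x": -7,"y": 0,"z": -3,"twist": 0},{"fingers": 0,"x": -9,"y": 0,"z": -3,"twist": 0}]}}

```text
time: 14.15
ee_pos: [0.5742, -0.0534, 0.1177]
tcp_rot: [-44.3, 88.1, -41.8]
wrist_force: [5.6, 1.1, 13.6]
opening: -0.0001
```

Run:
```python
from h import *
w=W();w.save("w15.png",(180,180,460,390),2.8);print(w.o["wrist_force"],w.o["ee_pos"])
s=W("side"); s.save("d15.png",(290,130,370,195),9)
```

```text
[ 5.63758109  1.08476338 13.60659643] [ 0.57419991 -0.05338844  0.11772159]
```

View pics/w15.png

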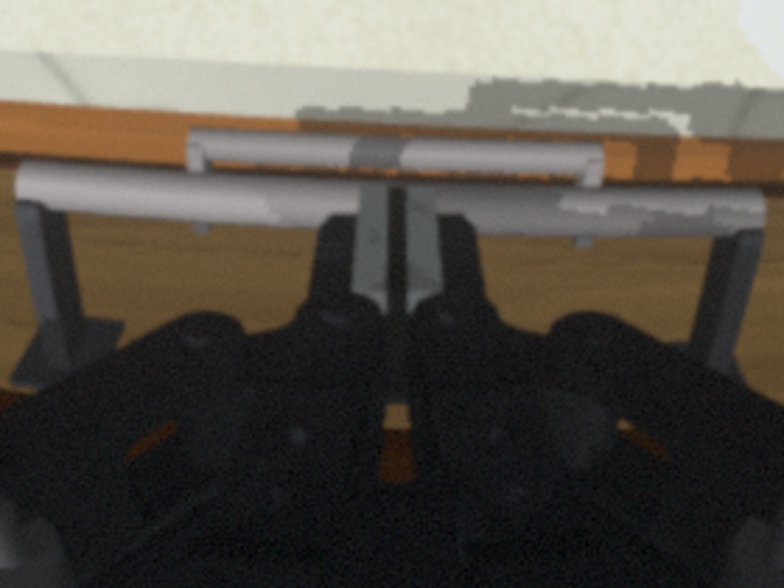

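View pics/d15.png

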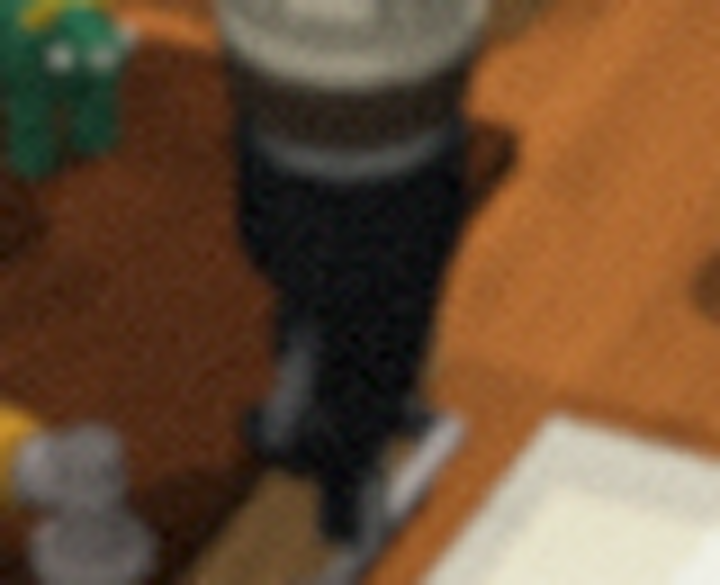

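Request:
{"name": "jog_arm", "arguments": {"deltas": [{"fingers": 0,"x": -3,"y": 0,"z": -3,"twist": 0},{"fingers": 0,"x": -6,"y": 0,"z": -3,"twist": 0},{"fingers": 0,"x": -9,"y": 0,"z": -3,"twist": 0},{"fingers": 0,"x": -12,"y": 0,"z": -3,"twist": 0},{"fingers": 0,"x": -15,"y": 0,"z": -3,"twist": 0},{"fingers": 0,"x": -18,"y": 0,"z": -3,"twist": 0},{"fingers": 0,"x": -21,"y": 0,"z": -3,"twist": 0},{"fingers": 0,"x": -24,"y": 0,"z": -3,"twist": 0}]}}

```text
time: 15.05
ee_pos: [0.5524, -0.0536, 0.1177]
tcp_rot: [-38.2, 87.7, -35.7]
wrist_force: [5.8, -0.9, 12.8]
opening: -0.0003
```

Run:
```python
from h import *
w=W();w.save("w16.png",(180,180,460,390),2.8);print(w.o["wrist_force"],w.o["ee_pos"])
print(Ro.from_euler("xyz",w.o["tcp_rot"],degrees=True).as_matrix().round(3))
```

```text
[ 5.78736814 -0.93233764 12.82520974] [ 0.55240906 -0.05364928  0.11773462]
[[ 0.032 -0.044  0.999]
 [-0.023  0.999  0.044]
 [-0.999 -0.024  0.031]]
```

View pics/w16.png

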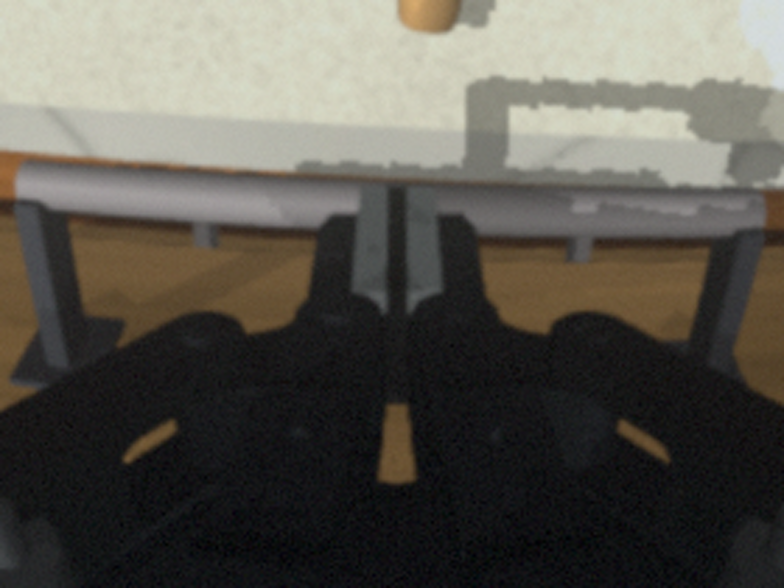

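Request:
{"name": "jog_arm", "arguments": {"deltas": [{"fingers": 0,"x": -4,"y": 0,"z": -3,"twist": 0},{"fingers": 0,"x": -8,"y": 0,"z": -3,"twist": 0},{"fingers": 0,"x": -12,"y": 0,"z": -3,"twist": 0},{"fingers": 0,"x": -16,"y": 0,"z": -3,"twist": 0},{"fingers": 0,"x": -20,"y": 0,"z": -3,"twist": 0},{"fingers": 0,"x": -24,"y": 0,"z": -3,"twist": 0},{"fingers": 0,"x": -28,"y": 0,"z": -3,"twist": 0},{"fingers": 0,"x": -32,"y": 0,"z": -3,"twist": 0},{"fingers": 0,"x": -36,"y": 0,"z": -3,"twist": 0},{"fingers": 0,"x": -38,"y": 0,"z": -3,"twist": 0}]}}

```text
time: 16.1
ee_pos: [0.5163, -0.0541, 0.1177]
tcp_rot: [-34.3, 87.4, -31.8]
wrist_force: [4.9, -2.2, 12.5]
opening: -0.0002
```

Run:
```python
from h import *
w=W();w.save("w17.png");print(w.o["wrist_force"],w.o["ee_pos"])
```

```text
[ 4.88510814 -2.19724003 12.54600334] [ 0.51628571 -0.05412079  0.11772377]
```

View pics/w17.png

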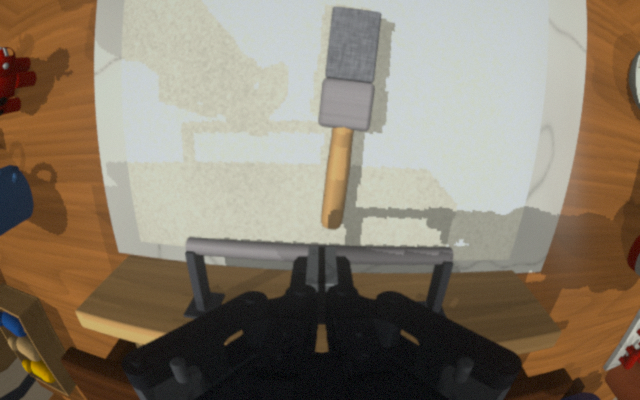

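Request:
{"name": "jog_arm", "arguments": {"deltas": [{"fingers": 0,"x": -4,"y": 0,"z": -3,"twist": 0},{"fingers": 0,"x": -8,"y": 0,"z": -3,"twist": 0},{"fingers": 0,"x": -12,"y": 0,"z": -3,"twist": 0},{"fingers": 0,"x": -16,"y": 0,"z": -3,"twist": 0},{"fingers": 0,"x": -20,"y": 0,"z": -3,"twist": 0},{"fingers": 0,"x": -24,"y": 0,"z": -3,"twist": 0},{"fingers": 0,"x": -27,"y": 0,"z": -3,"twist": 0},{"fingers": 0,"x": -30,"y": 0,"z": -3,"twist": 0},{"fingers": 0,"x": -32,"y": 0,"z": -3,"twist": 0},{"fingers": 0,"x": -34,"y": 0,"z": -3,"twist": 0}]}}

```text
time: 17.15
ee_pos: [0.4846, -0.0545, 0.1177]
tcp_rot: [-31.1, 87.0, -28.6]
wrist_force: [5.2, -0.2, 13.5]
opening: -0.0
```

Run:
```python
from h import *
w=W();w.save("w18.png");print(w.o["wrist_force"],w.o["ee_pos"])
s=W("side"); s.save("d18.png",(230,90,390,210),5)
```

```text
[ 5.22819573 -0.20582676 13.50635517] [ 0.48463928 -0.05453494  0.11772444]
```

View pics/w18.png

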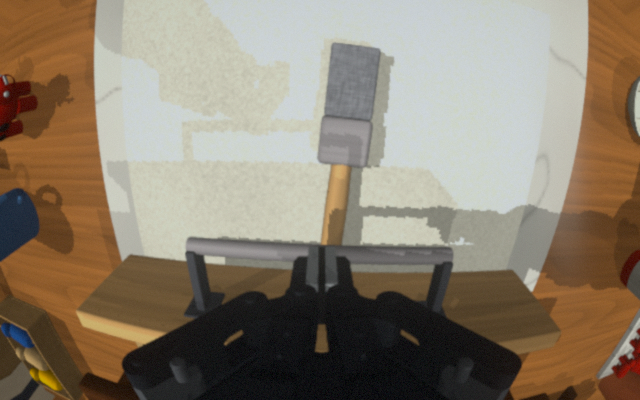

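View pics/d18.png

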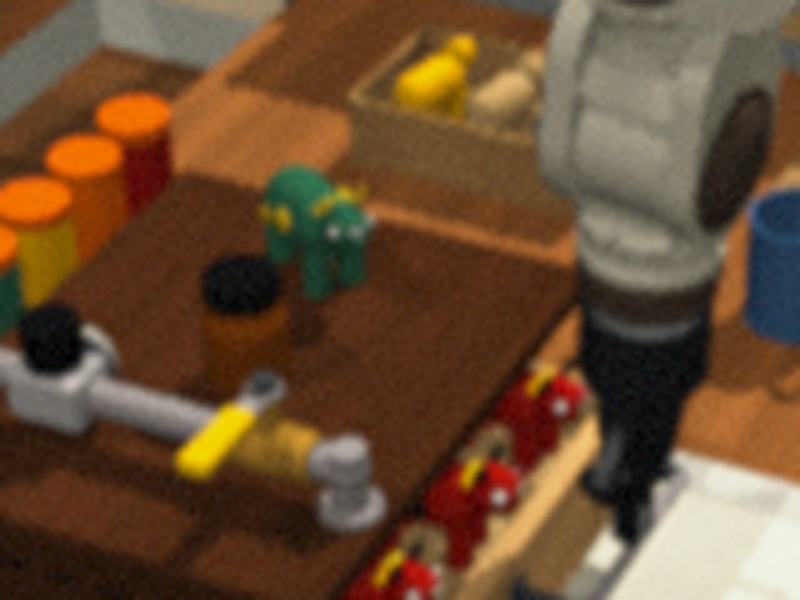

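Request:
{"name": "jog_arm", "arguments": {"deltas": [{"fingers": 0,"x": -3,"y": 0,"z": -3,"twist": 0},{"fingers": 0,"x": -5,"y": 0,"z": -3,"twist": 0},{"fingers": 0,"x": -7,"y": 0,"z": -3,"twist": 0},{"fingers": 0,"x": -9,"y": 0,"z": -3,"twist": 0},{"fingers": 0,"x": -11,"y": 0,"z": -3,"twist": 0},{"fingers": 0,"x": -13,"y": 0,"z": -3,"twist": 0},{"fingers": 0,"x": -15,"y": 0,"z": -3,"twist": 0},{"fingers": 0,"x": -17,"y": 0,"z": -3,"twist": 0},{"fingers": 0,"x": -19,"y": 0,"z": -3,"twist": 0},{"fingers": 0,"x": -21,"y": 0,"z": -3,"twist": 0}]}}

```text
time: 18.25
ee_pos: [0.466, -0.0548, 0.1177]
tcp_rot: [-28.5, 86.6, -26.0]
wrist_force: [4.8, 0.2, 12.8]
opening: -0.0002
```

Request:
{"name": "jog_arm", "arguments": {"deltas": [{"fingers": 0,"x": -3,"y": 0,"z": -3,"twist": 0},{"fingers": 0,"x": -5,"y": 0,"z": -3,"twist": 0},{"fingers": 0,"x": -7,"y": 0,"z": -3,"twist": 0},{"fingers": 0,"x": -9,"y": 0,"z": -3,"twist": 0},{"fingers": 0,"x": -11,"y": 0,"z": -3,"twist": 0}]}}

```text
time: 18.75
ee_pos: [0.4576, -0.055, 0.1178]
tcp_rot: [-25.9, 86.1, -23.4]
wrist_force: [5.6, 1.1, 14.5]
opening: 0.0002
```

Run:
```python
from h import *
w=W();w.save("w19.png");print(w.o["wrist_force"],w.o["ee_pos"])
```

```text
[ 5.63133231  1.07855246 14.45884732] [ 0.45764621 -0.05499485  0.1177568 ]
```

View pics/w19.png

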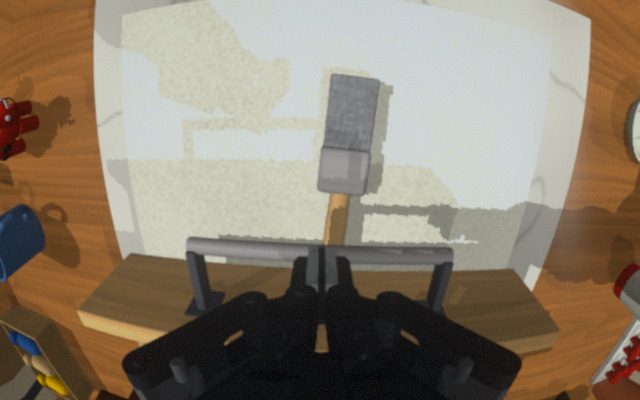

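Request:
{"name": "jog_arm", "arguments": {"deltas": [{"fingers": 0,"x": -3,"y": 0,"z": -3,"twist": 0},{"fingers": 0,"x": -5,"y": 0,"z": -3,"twist": 0},{"fingers": 0,"x": -7,"y": 0,"z": -3,"twist": 0},{"fingers": 0,"x": -9,"y": 0,"z": -3,"twist": 0},{"fingers": 0,"x": -11,"y": 0,"z": -3,"twist": 0}]}}

```text
time: 19.3
ee_pos: [0.449, -0.0551, 0.1178]
tcp_rot: [-23.9, 85.7, -21.4]
wrist_force: [5.2, 0.1, 14.3]
opening: -0.0001
```

Request:
{"name": "jog_arm", "arguments": {"deltas": [{"fingers": 0,"x": -3,"y": 0,"z": -3,"twist": 0},{"fingers": 0,"x": -5,"y": 0,"z": -3,"twist": 0},{"fingers": 0,"x": -6,"y": 0,"z": -3,"twist": 0},{"fingers": 0,"x": -7,"y": 0,"z": -3,"twist": 0}]}}

```text
time: 19.7
ee_pos: [0.4448, -0.0552, 0.1178]
tcp_rot: [-22.2, 85.3, -19.7]
wrist_force: [7.6, 0.4, 12.8]
opening: -0.0002
```

Run:
```python
from h import *
w=W();w.save("w20.png");print(w.o["wrist_force"],w.o["ee_pos"])
```

```text
[ 7.57253023  0.39277899 12.8260125 ] [ 0.44478507 -0.05521054  0.11776187]
```

View pics/w20.png

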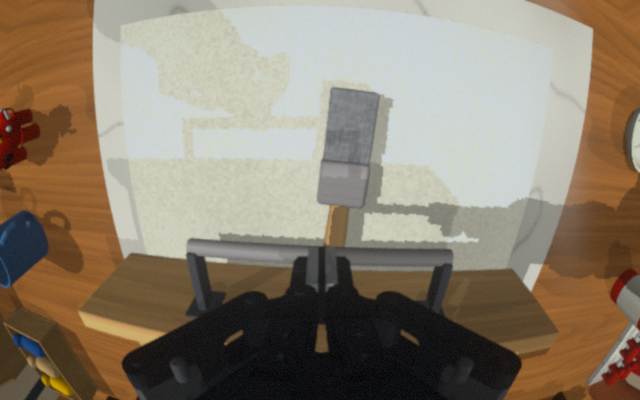

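Request:
{"name": "jog_arm", "arguments": {"deltas": [{"fingers": 0,"x": -2,"y": 0,"z": -4,"twist": 0},{"fingers": 0,"x": -3,"y": 0,"z": -4,"twist": 0},{"fingers": 0,"x": -4,"y": 0,"z": -4,"twist": 0},{"fingers": 0,"x": -5,"y": 0,"z": -4,"twist": 0}]}}

```text
time: 20.15
ee_pos: [0.4431, -0.0554, 0.1175]
tcp_rot: [-20.5, 84.7, -18.0]
wrist_force: [9.8, -0.4, 17.3]
opening: 0.0002
```

Request:
{"name": "jog_arm", "arguments": {"deltas": [{"fingers": 0,"x": -2,"y": 0,"z": -4,"twist": 0},{"fingers": 0,"x": -3,"y": 0,"z": -4,"twist": 0},{"fingers": 0,"x": -4,"y": 0,"z": -4,"twist": 0},{"fingers": 0,"x": -4,"y": 0,"z": -4,"twist": 0}]}}

```text
time: 20.55
ee_pos: [0.4427, -0.0555, 0.1175]
tcp_rot: [-19.0, 84.1, -16.4]
wrist_force: [5.9, 0.9, 17.4]
opening: -0.0002
```

Run:
```python
from h import *
w=W();w.save("w21.png");print(w.o["wrist_force"],w.o["ee_pos"])
```

```text
[ 5.92371084  0.92313203 17.43871969] [ 0.44269    -0.05549941  0.11747316]
```

View pics/w21.png

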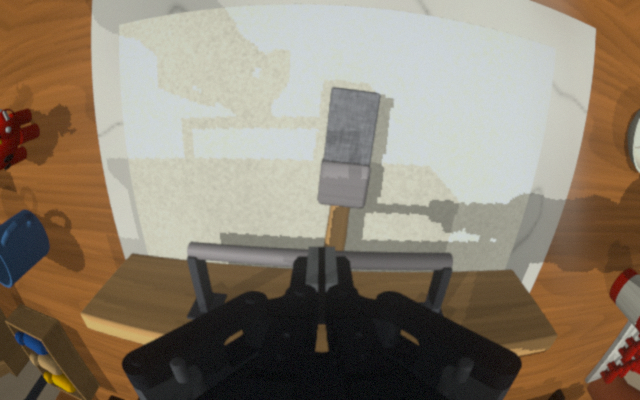

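Request:
{"name": "jog_arm", "arguments": {"deltas": [{"fingers": 0,"x": 0,"y": 0,"z": 8,"twist": 0},{"fingers": 0,"x": 4,"y": 0,"z": 20,"twist": 0},{"fingers": 0,"x": 15,"y": 0,"z": 25,"twist": 0},{"fingers": 0,"x": 21,"y": 0,"z": 25,"twist": 0},{"fingers": 0,"x": 21,"y": 0,"z": 20,"twist": 0},{"fingers": 0,"x": 21,"y": 0,"z": 20,"twist": 0}]}}

```text
time: 21.2
ee_pos: [0.4628, -0.0554, 0.136]
tcp_rot: [-19.2, 84.3, -16.7]
wrist_force: [-0.4, 0.4, -0.8]
opening: -0.0002
```

Run:
```python
from h import *
w=W();w.save("w22.png");print(w.o["wrist_force"],w.o["ee_pos"])
print([w.onz(u,v,.125).round(4) for u,v in((195,248),(450,261))])
s=W("side"); s.save("d22.png",(260,110,390,210),6)
```

```text
[-0.39211713  0.4333766  -0.76701882] [ 0.46282043 -0.05541299  0.13599343]
[array([ 0.4766, -0.1373,  0.125 ]), array([0.4762, 0.0278, 0.125 ])]
```

View pics/w22.png

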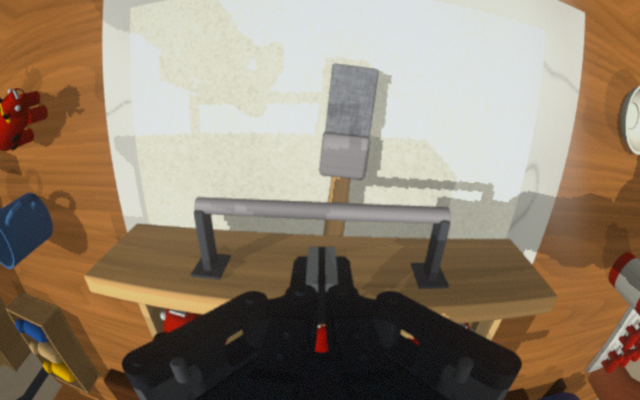

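View pics/d22.png

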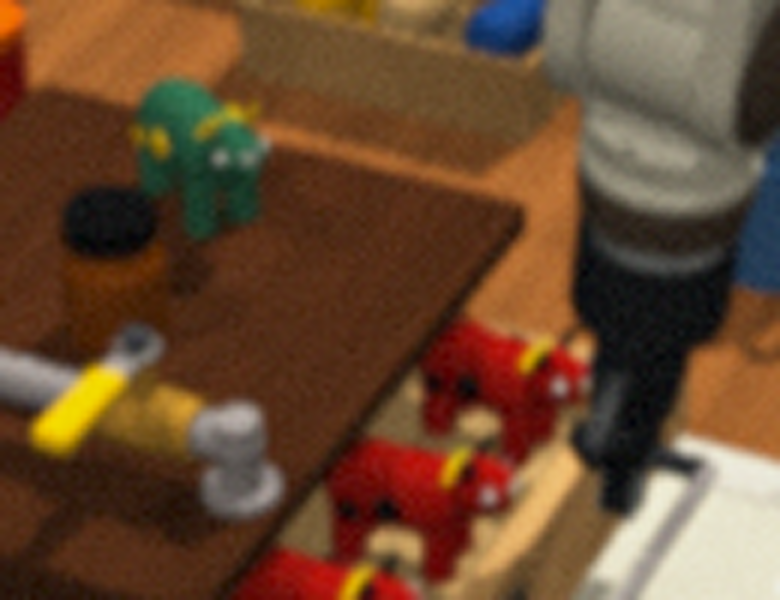

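Run:
```python
from h import *
w=W()
print([w.onz(u,v,.125).round(4) for u,v in((203,205),(320,210),(445,215))])
s=W("side");print([s.onz(260+u/6,110+v/6,.125).round(4) for u,v in((705,470),(630,595))])
```

```text
[array([ 0.4457, -0.1274,  0.125 ]), array([ 0.4446, -0.0575,  0.125 ]), array([0.4439, 0.0164, 0.125 ])]
[array([ 0.4442, -0.127 ,  0.125 ]), array([ 0.4399, -0.0208,  0.125 ])]
```

Request:
{"name": "jog_arm", "arguments": {"deltas": [{"fingers": 0,"x": 0,"y": 0,"z": -8,"twist": 0},{"fingers": 0,"x": 0,"y": 0,"z": -16,"twist": 0},{"fingers": 0,"x": 0,"y": 0,"z": -22,"twist": 0},{"fingers": 0,"x": 0,"y": 0,"z": -27,"twist": 0},{"fingers": 0,"x": 0,"y": 0,"z": -28,"twist": 0}]}}

```text
time: 21.9
ee_pos: [0.4629, -0.0554, 0.1083]
tcp_rot: [-19.1, 84.2, -16.6]
wrist_force: [-0.4, -1.4, -0.0]
opening: -0.0001
```

Request:
{"name": "jog_arm", "arguments": {"deltas": [{"fingers": 0,"x": -1,"y": 0,"z": 0,"twist": 0},{"fingers": 0,"x": -2,"y": 0,"z": 0,"twist": 0},{"fingers": 0,"x": -3,"y": 0,"z": 0,"twist": 0},{"fingers": 0,"x": -4,"y": 0,"z": 0,"twist": 0},{"fingers": 0,"x": -5,"y": 0,"z": 0,"twist": 0}]}}

```text
time: 22.4
ee_pos: [0.4602, -0.0554, 0.1088]
tcp_rot: [-18.3, 84.0, -15.8]
wrist_force: [16.7, -0.1, -9.9]
opening: -0.0001
```

Request:
{"name": "jog_arm", "arguments": {"deltas": [{"fingers": 0,"x": -2,"y": 0,"z": 0,"twist": 0},{"fingers": 0,"x": -3,"y": 0,"z": 0,"twist": 0},{"fingers": 0,"x": -3,"y": 0,"z": 0,"twist": 0}]}}

```text
time: 22.7
ee_pos: [0.4602, -0.0555, 0.1094]
tcp_rot: [-17.5, 83.6, -14.9]
wrist_force: [18.5, -0.7, -11.4]
opening: 0.0002
```

Request:
{"name": "jog_arm", "arguments": {"deltas": [{"fingers": 0,"x": 4,"y": 0,"z": 0,"twist": 0},{"fingers": 0,"x": 5,"y": 0,"z": 10,"twist": 0},{"fingers": 0,"x": 4,"y": 0,"z": 30,"twist": 0},{"fingers": 0,"x": 0,"y": 0,"z": 60,"twist": 0},{"fingers": 0,"x": -20,"y": 0,"z": 100,"twist": 0},{"fingers": 0,"x": -50,"y": 0,"z": 130,"twist": 0},{"fingers": 0,"x": -50,"y": 0,"z": 130,"twist": 0},{"fingers": 0,"x": -50,"y": 0,"z": 130,"twist": 0}]}}

```text
time: 23.5
ee_pos: [0.4103, -0.0556, 0.2409]
tcp_rot: [-17.3, 83.5, -14.8]
wrist_force: [-0.5, 0.6, -0.5]
opening: 0.0004
```

Run:
```python
from h import *
w=W();w.save("w23.png");print(w.o["wrist_force"],w.o["ee_pos"],w.o["time"])
s=W("side"); s.save("d23.png",(180,90,400,250),3.6)
s=W("scene"); s.save("s23.png")
```

```text
[-0.49159287  0.57846401 -0.47826612] [ 0.41025733 -0.05561116  0.24085848] 23.5
```

View pics/w23.png

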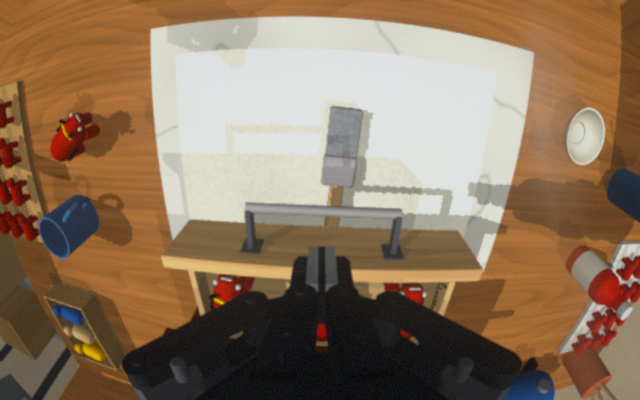

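View pics/d23.png

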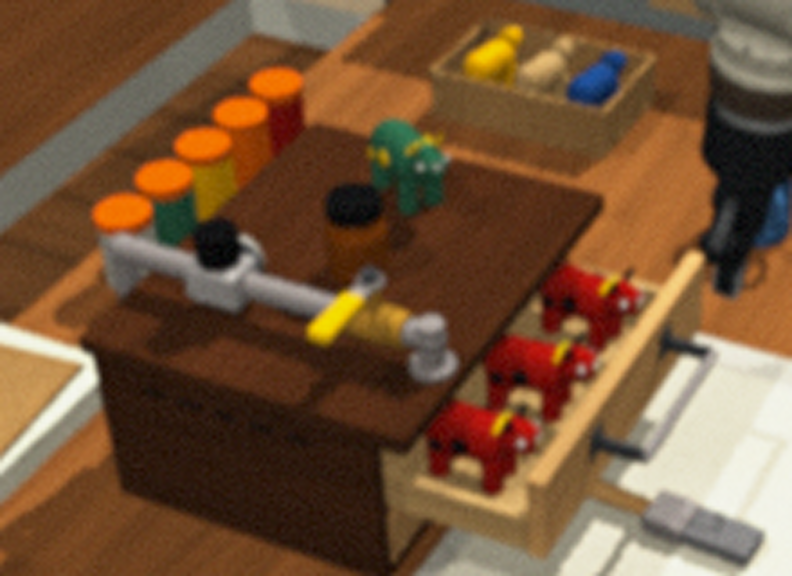

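View pics/s23.png

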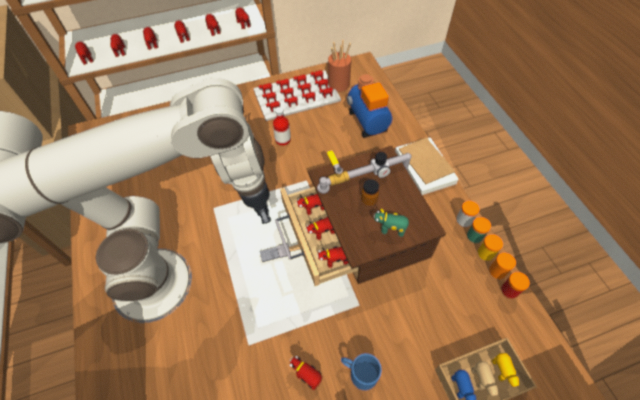

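Run:
```python
from h import *
s=W("side");c=W("scene")
for w,n in ((s,"side"),(c,"scene")):
    hsv=cv2.cvtColor(w.img,cv2.COLOR_BGR2HSV); m=cv2.inRange(hsv,(24,200,150),(34,255,255))
    x0,y0,x1,y1=((255,140,310,195) if n=="side" else (318,140,350,180))
    mm=np.zeros_like(m);mm[y0:y1,x0:x1]=m[y0:y1,x0:x1]
    v,u=np.nonzero(mm);P=np.array([w.onz(a,b,.25)[:2] for a,b in zip(u,v)])
    q=P-P.mean(0);e=np.linalg.eigh(q.T@q)[1][:,1];print(n,len(u),P.mean(0).round(4),"axis deg",np.degrees(np.arctan2(e[1],e[0]))%180)
# chest axes from side: top-board left edge
for p in ((180+82/3.6,90+340/3.6),(180+400/3.6,90+440/3.6),(180+605/3.6,90+200/3.6)): print(s.onz(*p,.178).round(4))
```

```text
side 77 [0.6686 0.1002] axis deg 93.05458162979741
scene 86 [0.6676 0.0997] axis deg 89.86733320056112
[0.8931 0.1409 0.178 ]
[0.5948 0.1358 0.178 ]
[ 0.592  -0.2299  0.178 ]
```

```bash
python3 -c "
from workcell import ticket
print(ticket.job_done())"
```

```text
the job is handed in; nothing more can be done
None
```

The cock is shut and the drawer is out at its stop. I handed the job in at about 24 s on the robot's clock. No verdict was reported.

- **Cock:** I pushed the handle round with the closed fingertips until 12 N no longer moved it. Stiffness alone accounts for about 5.5 N there. My first push passed over the handle without touching it, because the closed fingertips sit roughly 24 mm or more higher than the stated nose length implies. I went lower and repeated it. While turning, joint 6 ran up to its range limit (179.84 of 180), which pulled the tool off its path, so I backed off and finished at another angle.
- **Drawer:** The interface has no way to set the 45-degree slant. I pressed the fingertips on top of the bar with about 13–17 N and drew the drawer out by friction, slowing to about 20 mm/s near the end. I then hooked behind the bar and pulled; it held firm at about 18 N along the pull, roughly 22 N in total.
- **Last checks:**
  - All three cows are standing in the drawer.
  - The other things look where they were.
  - The robot is clear, with no wrist force.
  - The bar moved about 136 mm. The drawer started a few mm ajar, so the opening fits the required 137 mm, but I judged that mainly from the firm stop.
- **Disagreement:** The side and scene cameras put the handle's axis at 93.1 and 89.9 degrees, against about 91 for the chest's left-right axis. The side view is about 2 degrees off, but each reading used only about 80 pixels. I relied on the felt stop for the cock too.

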